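Mount the bottle rack on the shaker by its keyholes, lock it and load the bottle

ROBOT

A 6-joint arm with a two-finger parallel gripper is mounted at the origin on the work surface. World frame = base frame: x ahead of the robot, y to its left, z up, the work surface at z = 0. Lengths are in mm, angles in rad, forces in N, time in s.
With the tool pointing down it reaches from about 400 to 925 mm from the base axis. Payload 12.5 kg.
Tool frame: the origin (TCP) lies midway between the tips of the shut fingers; the grasp point (between the pads) lies 19 mm behind it; z points along the fingers, y is the direction in which the jaws open and shut (so a half turn about z gives the same grasp; the last joint's range is limited). The gripper opens to 95 mm and grips with 3 to 60 N. Pads are 20 mm wide; open, the fingers measure 119 mm over their backs; the gripper's body (75 mm by 180 mm) begins 59 mm behind the grasp point.
Start: joints at [-1.424, 0.491, 1.559, -0, 1.092, -0.106], TCP at [156.345, -605.147, 214.661] pointing down, gripper open.
Joint ranges: [-3.1, 3.1], [-0.84, 2.19], [0.05, 2.79], [-1.13, 4.28], [0.06, 2.93], [-2.69, 2.69]. Speed limits (rad/s): [2.22, 2.22, 2.79, 3.14, 3.14, 3.14].

INTERFACE

Orientations are given as [roll, pitch, yaw] about the fixed x, y, z axes, in that order (R = Rz(yaw) Ry(pitch) Rx(roll)).
In Python, from cell import env gives the robot as it stands.
- The arm moves only by the tool arm_command, never from a script. Its argument "steps" is a list of rows, each an object of numbers: "dx", "dy", "dz": the shift along the tool's x, y, z as a fraction of full scale; "rx", "ry", "rz": the turn, a rotation vector about the tool's x, y, z as a fraction of full scale; "claw": the gripper command: -1 is fully open, 1 is shut, values between are in proportion. In form: [{"dx": .., "dy": .., "dz": .., "rx": .., "ry": .., "rz": .., "claw": ..}, ...]. A call has 1 to 10 rows; each row shifts and turns the pose as measured when the row begins, along the tool's axes as they then stand; what a row does not reach is not made up. Full scale, the value 1, is 0.8 m for a shift and 90 degrees for a turn. A row lasts 1/8 s, in which the tool goes at most 62.5 mm and 10.7 degrees, less where a joint would pass 70% of its speed; a pose out of reach is approached as far as the arm can. A call with a number of a shift or a turn outside -1 to 1 is refused whole. A call with a gripper value outside its range is refused whole. The fingers move at their own pace and stop on an object; the grip force is fixed at half the most. Time passes only in rows, so rows that do not move let the fingers close. It gives the time, the measured TCP pose, the force and the opening at its end, in the units of the state.
- env.state(): the state, without advancing time (a new reading comes with each control period).
- env.read_camera(name): name is "scene" or "side" or "wrist"; returns (picture, depth): 420x560x3 uint8, red, green, blue; 420x560 float32, mm along the optical axis (not along the pixel's ray), 0 where there is no reading.
- env.get_calibration(name): a dict with "vfov" (degrees; the focal length in pixels is half the picture's height over the tangent of half this angle, whatever the lens; pixels are square), "cx", "cy" (the principal point, pixels), "xyz" and "attitude" of the camera in the world. Camera axes: x right, y up, looking along -z (the intrinsics and any distortion apply to the point x, -y, -z); pixel columns grow to the right and rows downward; lengths in mm; the calibration is good to about 2 mm. A picture is of the moment at which its call begins: read the wrist's pose just before it. get_calibration takes no time and is no camera call; for the wrist camera it gives the pose at the moment of the call.
- env.job_done(): hands the job in, once; it reports no verdict.
The state is a dict: "t": time; "joints": joint angles; "qvel": joint speeds; "tau": joint torques, N m; "eef_pos": TCP position; "tcp_rot": TCP orientation; "ft_force": force on the tool from outside, world axes, zero at the start; "moment": the same for the moment, N m; "opening": opening from 0.0 (shut) to 1.0 (fully open).
Only numpy, scipy, OpenCV 4.12 (cv2) and the standard library are available. Lean on these libraries where they do the work, as an engineer would, in place of code of your own. Each camera call takes 0.05 s, during which the arm holds its last target.

TASK

Ready the orbital shaker: lift the bottle rack by its handle, lower it level over the deck's four headed studs so that they come up through the round ends of its keyholes and it lies flat, and let go. Then push it away from the shaker's front until you feel it stop, and swing the locking lever fully round until its handle lies along the deck's front edge. Last, stand the small screw-cap bottle upright in either cup, leaving the other glassware where it is.

Things in the scene. Friction and masses are not known exactly. Their poses are not given: they have to be found in the camera images.
- deck_home (a point): Point on the flat dark deck (190 x 228 mm, 100 mm above the bench) of the fixed white orbital shaker, just below the rack's centre when the rack is home; deck centre 20 mm from it along -x. +x: the way the rack slides to lock, away from the shaker's front (dials, lever); y left, z up. The rack drops on at x = -28 mm, y = 0, same yaw (4 mm play), then slides 28 mm in +x to its stop.
- stud (a point): Top centre of one of the deck's four steel studs (front left). They stand at x = +16 and -36 mm, y = +88 and -88 mm from deck_home; same axes. Smooth shank 7 mm in diameter; mushroom head 15 mm in diameter with bevelled top, its underside 7 mm and its top 12 mm above the deck.
- rack_grip (a point): Middle of the bottle rack's black handle bar, over the centre of mass, 62 mm above the rack's underside. Bar 72 mm long (x), 14 wide (y), 16 high. Rack: loose, flat on the bench, 0.33 to 0.61 kg, aluminium plate 120 mm (x) by 210 mm (y), 5 mm thick, with four keyholes and two white cups. Axes: x along the bar, towards the keyholes' round ends; y left; z up.
- keyhole (a point): Centre, at the plate's top, of the entry of one of the rack's four keyholes (front left). Entries: roundish, 24 mm across, at x = +44 and -8 mm, y = +88 and -88 mm from the rack's centre; from each a slot 10 mm wide runs in -x, and a stud's axis can go 28 mm along it. The entry narrows gradually and so leads the stud into the slot.
- post (a point): On the axis of the rack's front handle post, 30 mm above the rack's underside, 34 mm in -x from its centre: an upright steel rod 10 mm in diameter from the plate up to the bar (54 mm), reaching 3 mm beyond the bar's end. A good place to push the rack in +x with shut fingertips. Sliding it takes 2 to 5 N, with a short knock on first touch; at the stop the force rises sharply.
- cup_left (a point): Floor centre of the rack's left cup (the plate's top, 5 mm above its underside), at y = +42 mm from the rack's centre: a white ring 56 mm inside, 62 mm outside, 23 mm high. The handle bar's side is 35 mm from the cup's axis, so a bottle is best let down with the fingers before and behind it, closing along the rack's x.
- cup_right (a point): The same for the right cup, at y = -42 mm from the rack's centre.
- lever_knob (a point): Black upright knob at the end of the locking lever's handle: 18 mm in diameter, its foot 3 mm and its top 37 mm above the deck; this point is on its axis, 25 mm above the deck. It can be pushed sideways with shut fingertips.
- lever_pivot (a point): Pivot of the locking lever, on its upright axis, 13.5 mm above the deck, at x = -104 mm, y = +30 mm from deck_home. The knob's axis is 60 mm from it. A nose 10 mm high at right angles to the handle reaches 42 mm from the pivot; locked, it stands 2 mm behind the front edge of the rack that is home.
- lever (a joint): Angle of the locking lever (rad), counter-clockwise from above. 0: handle sticks out to the shaker's front (-x of deck_home), nose clear of the rack. 1.57: locked, at its end stop, handle along the deck's front edge (towards -y). Least -0.6; starts open (-0.5 to 0.05); stays where left; takes about 0.5 N at the knob.
- bottle_center (a point): The small screw-cap bottle to load, loose, upright on the bench at the left, in any of three places shared with the beaker and the conical flask: clear glass, brownish contents, white cap; 46 mm in diameter up to 62 mm height, cap 35 mm, 95 mm tall, 0.13 kg; the only small bottle. This point is on its axis, 48 mm above its underside.
- beaker: Bystander: empty glass beaker, 60 mm in diameter, 80 mm high; origin at the centre of its underside.
- flask: Bystander: stoppered conical glass flask, 66 mm at the foot, 120 mm high; origin at the centre of its underside.
- cylinder: Bystander: measuring cylinder, foot 64 mm in diameter, tube 31 mm, 202 mm high; origin at the centre of its underside.
- petri: Bystander: stack of three clear dishes, 93 mm in diameter, 45 mm high; origin at the centre of its underside.
- wash_bottle: Bystander: white wash bottle with spout, 72 mm in diameter, 146 mm high without the spout; origin at the centre of its underside.
- reagent: Bystander: large brown reagent bottle, 72 mm in diameter, 150 mm high; origin at the centre of its underside.

How it is judged (in metres and radians):
On the way, in this order (a step that is already met when the one before it is completed fails the run):
1. the rack lies flat on the deck with the stud heads up through the keyholes' entries, and is let go (x of rack_grip in the frame of deck_home between -0.036 and -0.016 m and y of rack_grip in the frame of deck_home between -0.008 and 0.008 m and z of rack_grip in the frame of deck_home below 0.065 m and contact force between the fingers and rack below 0.2 N), for 0.2 s.
2. the rack is pushed fully home while the lever is still open (x of rack_grip in the frame of deck_home above -0.003 m and z of rack_grip in the frame of deck_home below 0.066 m and value of joint lever below 0.5 rad), for 0.1 s.
3. the lever is swung fully round behind the seated rack (value of joint lever above 1.35 rad and x of rack_grip in the frame of deck_home above -0.004 m), for 0.1 s.
4. the bottle stands in a cup of the rack, let go ((distance between bottle_center and cup_left below 0.052 m or distance between bottle_center and cup_right below 0.052 m) and angle between bottle_center's own z axis and vertical below 0.1 rad and contact force between the fingers and bottle below 0.2 N), for 0.2 s.
At the end, for the whole second after the job is handed in: The rack lies flat on the deck under the stud heads, within 4 mm of home along and across the slots and within 3 mm of the deck; the lever is at 1.35 rad or more; the small bottle stands upright within 0.1 rad on the floor of either cup; rack and bottle are at rest (all of step 3 and x of rack_grip in the frame of deck_home below 0.003 m and y of rack_grip in the frame of deck_home between -0.004 and 0.004 m and z of rack_grip in the frame of deck_home between 0.059 and 0.065 m and ((horizontal distance between bottle_center and cup_left below 0.007 m and distance between bottle_center and cup_left below 0.052 m) or (horizontal distance between bottle_center and cup_right below 0.007 m and distance between bottle_center and cup_right below 0.052 m)) and angle between bottle_center's own z axis and vertical below 0.1 rad and linear speed of each of rack, bottle below 0.02 m/s); the robot touches nothing.
It fails at once if the rack is tipped more than 25 degrees (angle between rack_grip's own z axis and vertical above 0.44 rad).
It fails at once if the bottle is tipped over (angle between bottle_center's own z axis and vertical above 0.6 rad).
It fails at once if other glassware is moved by more than 30 mm or tipped (distance of any of beaker, flask, cylinder, petri, wash_bottle, reagent from where it was at the start of the episode above 0.03 m or angle between any of beaker, flask, cylinder, wash_bottle, reagent's own z axis and vertical above 0.5 rad).
It also fails if it takes over 69 s, if anything falls off the work surface, if the arm or the gripper's body presses on something with over 40 N, if the wrist force passes 120 N, or if a joint passes its speed limit or range.

## Working session

There is one attempt and no reset: what is moved stays moved. The work goes in short steps, Python scripts to look and compute and a tool call to move; the robot and the scene stay as the last step left them, time stands still between calls to the robot, and variables do not carry over. Pictures are saved under pics/ and viewed, and the job is handed in when it is done.

Besides the shell and the picture viewer there is one more tool, called after "Call:" as name(argument=value, ...) on one line, values as JSON. arm_command: Moves the arm, as the interface text tells. Its arguments: {"type":"object","properties":{"steps":{"type":"array","items":{"type":"object","properties":{"dx":{"type":"number"},"dy":{"type":"number"},"dz":{"type":"number"},"rx":{"type":"number"},"ry":{"type":"number"},"rz":{"type":"number"},"claw":{"type":"number"}}}}},"required":["steps"]}

```bash
ls; mkdir -p pics; python3 - <<'E'
from cell import env
import cv2
s=env.state();print(s)
for n in ["scene","side","wrist"]:
    c=env.get_calibration(n);print(n,c)
    p,d=env.read_camera(n)
    cv2.imwrite(f"pics/{n}0.png",p[:,:,::-1]);
    import numpy as np
    np.save(f"pics/{n}0.npy",d)
    print((d==0).mean(), d[d>0].min(), d.max())
E
```

```text
pics
{'t': 0.0, 'joints': array([-1.42358952e+00,  4.91551387e-01,  1.55945080e+00,  2.30974697e-05,
        1.09171439e+00, -1.05592826e-01]), 'qvel': array([-0.00219384,  0.0009553 , -0.00044674, -0.00074507, -0.00202679,
        0.00043406]), 'tau': array([-3.83195729e-03, -6.12653518e+01, -2.58182091e+01,  6.91726618e-02,
        4.82538552e-02, -1.05310380e-04]), 'eef_pos': array([ 156.31740511, -604.87993345,  214.06636701]), 'tcp_rot': array([-3.14047715e+00, -1.38828405e-04,  2.52788896e-01]), 'ft_force': array([0.05869505, 0.60034476, 0.38810451]), 'moment': array([ 0.01661848,  0.00790408, -0.0079874 ]), 'opening': 1.000219769838094}
scene {'vfov': 49.062611870086414, 'cx': 276.67010612804165, 'cy': 210.5845051326082, 'xyz': array([1559.70506929,   74.43105621, 1211.72419807]), 'attitude': array([ 0.72451891, -0.0097129 ,  1.70421105])}
0.003971088435374149 1153.2417 3964.2573
side {'vfov': 54.748360713090875, 'cx': 282.2734830968339, 'cy': 206.34876452422492, 'xyz': array([316.21500157, 727.79908932, 785.37244578]), 'attitude': array([ 0.87196671,  0.01325967, -2.84876194])}
0.004056122448979592 604.70074 3470.928
wrist {'vfov': 68.22691531191485, 'cx': 277.56317039441495, 'cy': 210.6560090234745, 'xyz': array([ 228.28582459, -585.63980821,  384.47351476]), 'attitude': array([-2.69531803e-01,  9.48483063e-04, -1.31698117e+00])}
0.003903061224489796 52.015343 1450.447
```

View pics/scene0.png

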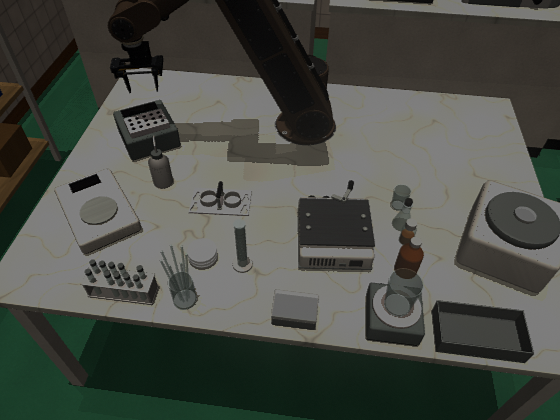

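View pics/side0.png

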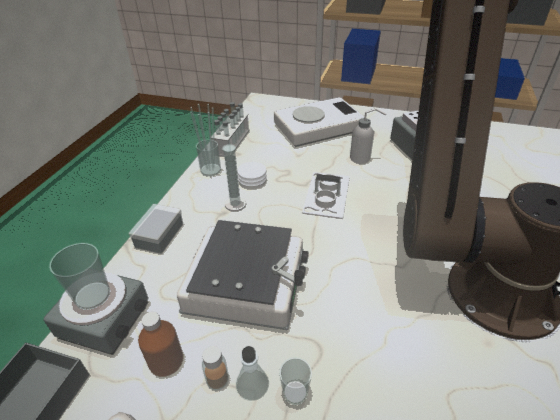

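View pics/wrist0.png

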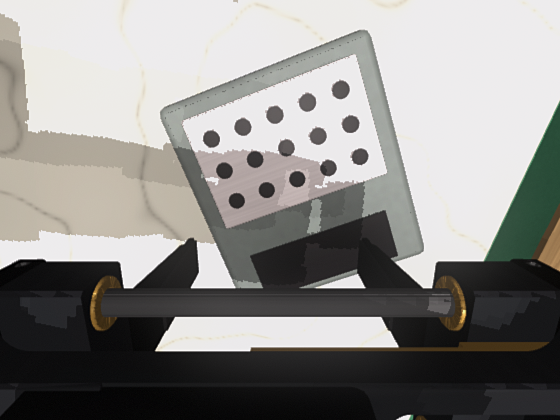

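```bash
cat > h.py <<'E'
from cell import env
import numpy as np, cv2
from scipy.spatial.transform import Rotation as R
def cam(n): 
    c=env.get_calibration(n); f=210/np.tan(np.radians(c['vfov'])/2)
    return dict(f=f,cx=c['cx'],cy=c['cy'],p=np.array(c['xyz']),R=R.from_euler('xyz',c['attitude']).as_matrix())
def ray(c,u,v):
    u=np.asarray(u,float);v=np.asarray(v,float)
    d=np.stack([(u-c['cx'])/c['f'],-(v-c['cy'])/c['f'],-np.ones_like(u)],-1)
    return d@c['R'].T
def plane(c,u,v,z):
    d=ray(c,u,v); k=(z-c['p'][2])/d[...,2]
    return c['p']+d*k[...,None]
def dep(c,u,v,D): return c['p']+ray(c,u,v)*np.asarray(D)[...,None]
def proj(c,P):
    q=(np.asarray(P,float)-c['p'])@c['R']
    return np.stack([c['cx']+c['f']*q[...,0]/-q[...,2], c['cy']-c['f']*q[...,1]/-q[...,2]],-1)
def tri(cs,uvs):
    A=np.zeros((3,3));b=np.zeros(3);L=[]
    for c,(u,v) in zip(cs,uvs):
        d=ray(c,u,v);d/=np.linalg.norm(d);M=np.eye(3)-np.outer(d,d);A+=M;b+=M@c['p'];L.append((M,c['p']))
    x=np.linalg.solve(A,b);return x,[np.linalg.norm(M@(x-p)) for M,p in L]
def snap(n,name):
    c=cam(n);p,d=env.read_camera(n);cv2.imwrite(f"pics/{name}.png",p[:,:,::-1]);np.save(f"pics/{name}.npy",d)
    np.savez(f"pics/{name}_c.npz",**c);return c,p,d
def load(name):
    z=np.load(f"pics/{name}_c.npz");return {k:z[k] for k in z},cv2.imread(f"pics/{name}.png"),np.load(f"pics/{name}.npy")
E
python3 - <<'E'
from h import *
for n in ['scene','side']:
    c=cam(n);np.savez(f'pics/{n}0_c.npz',**c)
    im=cv2.imread(f'pics/{n}0.png');D=np.load(f'pics/{n}0.npy')
    v,u=np.mgrid[0:420,0:560];P=dep(c,u,v,D)
    np.save(f'pics/{n}0_P.npy',P)
    for box in ([(300,200,372,243),(195,195,250,212)] if n=='scene' else [(200,230,280,290),(310,200,345,212)]):
        a,b,e,f=box;Q=P[b:f,a:e].reshape(-1,3);print(n,box,np.percentile(Q,[5,50,95],0).round(1).tolist())
    crops=[(170,160,420,275)] if n=='scene' else [(170,160,360,420)]
    for a,b,e,f in crops:
        k=3 if n=='scene' else 2.3
        cv2.imwrite(f'pics/{n}0z.png',np.clip(cv2.resize(im[b:f,a:e],None,fx=k,fy=k,interpolation=cv2.INTER_CUBIC).astype(float)*1.6,0,255).astype(np.uint8))
E
```

```text
scene (300, 200, 372, 243) [[515.4, 43.1, 97.1], [601.8, 144.2, 101.4], [680.8, 246.4, 106.0]]
scene (195, 195, 250, 212) [[455.6, -339.6, -0.3], [502.1, -251.1, 7.1], [530.7, -166.4, 30.9]]
side (200, 230, 280, 290) [[513.8, 64.4, 96.3], [599.6, 156.4, 99.4], [691.1, 235.8, 102.1]]
side (310, 200, 345, 212) [[420.9, -228.5, -0.2], [464.9, -191.3, 5.2], [512.4, -174.6, 25.2]]
```

View pics/scene0z.png

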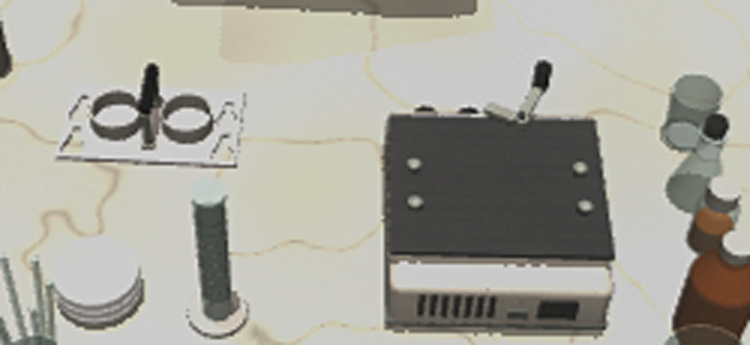

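View pics/side0z.png

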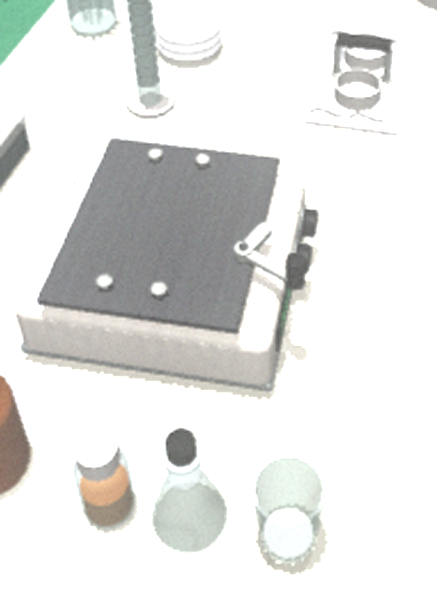

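Call:
arm_command(steps=[{"dz": -0.07,"rz": 0.08},{"dz": -0.06,"rz": 0.08},{"dx": 0.043,"dy": -0.062},{"dx": 0.043,"dy": -0.062},{"dx": 0.043,"dy": -0.062},{"dx": 0.043,"dy": -0.062},{"dx": 0.043,"dy": -0.062},{"dx": 0.043,"dy": -0.062},{"dx": 0.043,"dy": -0.062}])

```text
$.steps[0]: bad value
```

Call:
arm_command(steps=[{"dx": 0,"dy": 0,"dz": -0.07,"rx": 0,"ry": 0,"rz": 0.08,"claw": -1},{"dx": 0,"dy": 0,"dz": -0.06,"rx": 0,"ry": 0,"rz": 0.08,"claw": -1},{"dx": 0.043,"dy": -0.062,"dz": 0,"rx": 0,"ry": 0,"rz": 0,"claw": -1},{"dx": 0.043,"dy": -0.062,"dz": 0,"rx": 0,"ry": 0,"rz": 0,"claw": -1},{"dx": 0.043,"dy": -0.062,"dz": 0,"rx": 0,"ry": 0,"rz": 0,"claw": -1},{"dx": 0.043,"dy": -0.062,"dz": 0,"rx": 0,"ry": 0,"rz": 0,"claw": -1},{"dx": 0.043,"dy": -0.062,"dz": 0,"rx": 0,"ry": 0,"rz": 0,"claw": -1},{"dx": 0.043,"dy": -0.062,"dz": 0,"rx": 0,"ry": 0,"rz": 0,"claw": -1},{"dx": 0.043,"dy": -0.062,"dz": 0,"rx": 0,"ry": 0,"rz": 0,"claw": -1}])

```text
t: 1.27
eef_pos: [404.1, -251.8, 320.4]
tcp_rot: [-3.137, -0.0, -0.014]
ft_force: [0.6, -0.7, 0.6]
opening: 1.0
```

```bash
python3 - <<'E'
from h import *
print(env.state()['eef_pos'],env.state()['tcp_rot'])
c,p,d=snap('wrist','w1')
E
```

```text
[ 404.10806057 -251.77961627  320.40788265] [-3.13743549e+00 -1.91552012e-04 -1.41003097e-02]
```

View pics/w1.png

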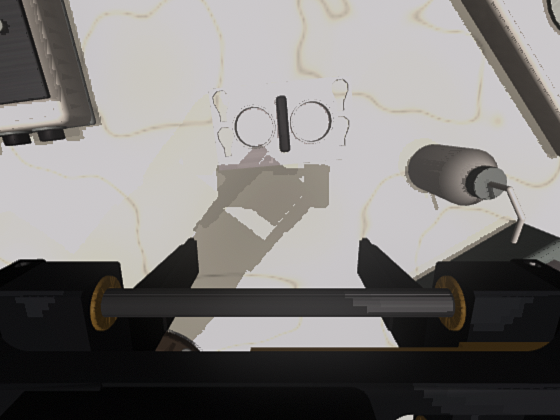

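```bash
python3 - <<'E'
from h import *
c,im,D=load('w1')
z=im[65:180,195:370];cv2.imwrite('pics/w1z.png',cv2.resize(z,None,fx=4.5,fy=4.5,interpolation=cv2.INTER_CUBIC))
v,u=np.mgrid[0:420,0:560];P=dep(c,u,v,D);np.save('pics/w1_P.npy',P)
h=P[65:180,195:370,2];print(np.histogram(h,bins=[-10,-3,-1,1,3,5,7,10,20,25,30,40,50,60,62,64,66,70,80,90]))
m=np.zeros(D.shape,bool);m[65:180,195:370]=(h>50)&(h<75)
Q=P[m];print(len(Q),Q.mean(0),Q[:,2].min(),Q[:,2].max());(cx,cy),(w,hh),a=cv2.minAreaRect(Q[:,:2].astype(np.float32));print(cx,cy,w,hh,a)
E
```

```text
(array([   4,  866, 7002, 2047, 3464, 5071,  235,  110,   68,  553,   15,
          0,   16,    0,    0,   12,  342,  234,    0]), array([-10,  -3,  -1,   1,   3,   5,   7,  10,  20,  25,  30,  40,  50,
        60,  62,  64,  66,  70,  80,  90]))
604 [ 480.51794699 -257.77327465   69.15443646] 55.645254212875045 72.58449868132129
479.53076171875 -257.88739013671875 76.86848449707031 13.973411560058594 4.386414527893066
```

View pics/w1z.png

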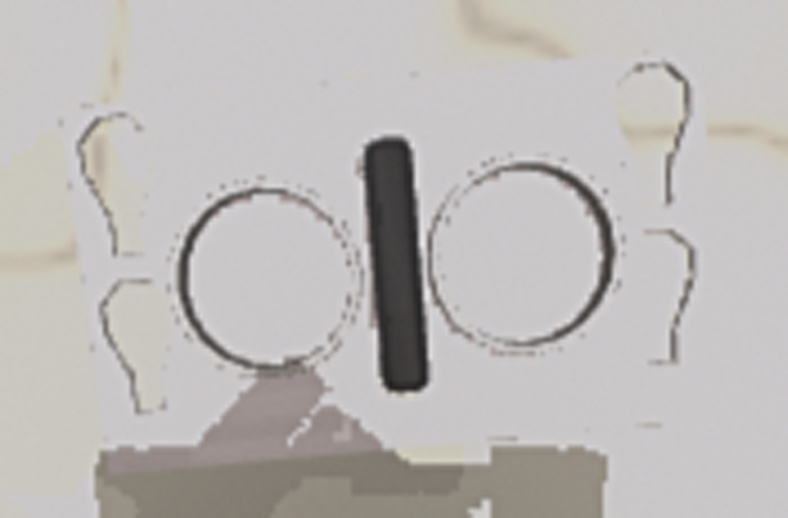

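Call:
arm_command(steps=[{"dx": 0.017,"dy": -0.072,"dz": 0.005,"rx": 0,"ry": 0,"rz": -0.01,"claw": -1},{"dx": 0.017,"dy": -0.072,"dz": 0.005,"rx": 0,"ry": 0,"rz": 0,"claw": -1},{"dx": 0.017,"dy": -0.072,"dz": 0.005,"rx": 0,"ry": 0,"rz": 0,"claw": -1},{"dx": 0.017,"dy": -0.072,"dz": 0.005,"rx": 0,"ry": 0,"rz": 0,"claw": -1},{"dx": 0.017,"dy": -0.072,"dz": 0.005,"rx": 0,"ry": 0,"rz": 0,"claw": -1},{"dx": 0.017,"dy": -0.072,"dz": 0.005,"rx": 0,"ry": 0,"rz": 0,"claw": -1},{"dx": 0.017,"dy": -0.072,"dz": 0.005,"rx": 0,"ry": 0,"rz": 0,"claw": -1},{"dx": 0,"dy": 0,"dz": 0,"rx": 0,"ry": 0,"rz": 0,"claw": -1}])

```text
t: 2.33
eef_pos: [501.6, 167.4, 293.5]
tcp_rot: [-3.136, -0.001, 0.008]
ft_force: [0.3, -0.6, -0.1]
opening: 1.003
```

```bash
python3 - <<'E'
from h import *
print(env.state()['eef_pos'],env.state()['tcp_rot'])
c,p,d=snap('wrist','w2')
v,u=np.mgrid[0:420,0:560];np.save('pics/w2_P.npy',dep(c,u,v,d))
cv2.imwrite('pics/w2z.png',cv2.resize(p[:260,:,::-1],(800,371),interpolation=cv2.INTER_CUBIC))
E
```

```text
[501.55592766 167.44890273 293.49995037] [-3.13590651e+00 -1.16539973e-03  8.08109006e-03]
```

View pics/w2z.png

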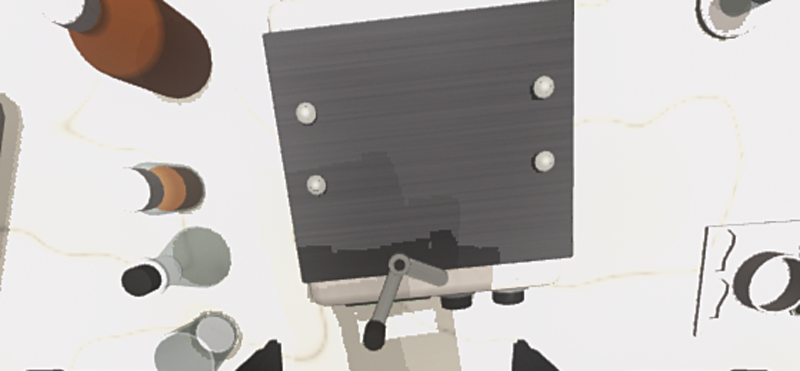

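```bash
cat > m2.py <<'E'
from h import *
c,im,D=load('w2')
g=cv2.cvtColor(im,cv2.COLOR_BGR2GRAY)
def blob(g,u,v,r,th):
    a=int(u-r);b=int(v-r);s=(g[b:b+2*r+1,a:a+2*r+1]>th).astype(np.uint8)
    n,l,st,ce=cv2.connectedComponentsWithStats(s);k=1+np.argmax(st[1:,4]);return ce[k]+[a,b],st[k]
seeds=[(306,113),(316,185),(543,87),(544,161)]
names=['backL','frontL','backR','frontR'];S={}
for n,(u,v) in zip(names,seeds):
    ce,st=blob(g,u/1.4286,v/1.4286,11,140);q=plane(c,ce[0],ce[1],110.);dz=D[int(round(ce[1])),int(round(ce[0]))]
    S[n]=q;print(n,ce.round(1),st,q.round(1),'depth pt',dep(c,ce[0],ce[1],dz).round(1))
F=(S['frontL']+S['frontR'])/2;B=(S['backL']+S['backR'])/2
lr=[S['frontL']-S['frontR'],S['backL']-S['backR']];fb=[S['backL']-S['frontL'],S['backR']-S['frontR']]
print('lr',[np.linalg.norm(x) for x in lr],'(176) fb',[np.linalg.norm(x) for x in fb],'(52)')
l=lr[0]+lr[1];yaw=np.arctan2(-l[0],l[1]);print('yaw lr',yaw,'fb',[np.arctan2(x[1],x[0]) for x in fb])
x=np.array([np.cos(yaw),np.sin(yaw)]);m=(F+B)[:2]/2;home=m+10*x;print('deck_home',home)
E
python3 m2.py
python3 - <<'E'
import sys;sys.argv=['']
from h import *
P=np.load('pics/w2_P.npy')
# deck height
Q=P[120:160,235:360].reshape(-1,3);print('deck z',np.percentile(Q[:,2],[5,50,95]))
for n in('scene','side'):
    P0=np.load(f'pics/{n}0_P.npy')
E
```

```text
backL [213.7  78.7] [  4   4  14  15 160] [622.8 237.9 110. ] depth pt [622.5 237.5 112. ]
frontL [220.9 129. ] [  5   5  13  13 134] [571.2 232.4 110. ] depth pt [571.2 231.9 112.6]
backR [380.4  60.5] [  5   4  14  16 166] [641.9  63.1 110. ] depth pt [641.4  63.9 112.5]
frontR [381.  112.4] [  6   5  13  14 146] [590.2  57.5 110. ] depth pt [590.1  58.4 113.1]
lr [np.float64(175.9323772854527), np.float64(175.82578006376025)] (176) fb [np.float64(51.89286279132778), np.float64(51.97997861682333)] (52)
yaw lr 0.10864750751635575 fb [np.float64(0.10756791217703665), np.float64(0.10962045810918351)]
deck_home [616.46837115 148.80707568]
deck z [ 98.94649741 100.20162503 101.52649485]
```

```bash
python3 - <<'E'
from h import *
c1,i1,D1=load('w1');c2,i2,D2=load('w2');cs,is_,Ds=load('scene0');cd,id_,Dd=load('side0')
# rack bar in w1
g=cv2.cvtColor(i1,cv2.COLOR_BGR2GRAY);m=np.zeros_like(g);m[88:158,265:300]=(g[88:158,265:300]<70)
n,l,st,ce=cv2.connectedComponentsWithStats(m);k=1+np.argmax(st[1:,4]);ys,xs=np.where(l==k)
for z in(66,70):
    Q=plane(c1,xs,ys,float(z))[:,:2];(r)=cv2.minAreaRect(Q.astype(np.float32));print('bar z',z,r,Q.mean(0))
print(st[k],ce[k])
# keyhole/plate from depth: points height 3-8 in w1
P=np.load('pics/w1_P.npy')
# cups at ring top
m=np.zeros(D1.shape,bool);h=P[...,2];m[65:180,195:370]=((h>24)&(h<34))[65:180,195:370]
n,l,st,ce=cv2.connectedComponentsWithStats(m.astype(np.uint8));
for k in range(1,n):
    if st[k,4]>60:
        Q=P[l==k];print('cup-ish',st[k],Q.mean(0), cv2.minEnclosingCircle(Q[:,:2].astype(np.float32)))
# triangulate studs in 3 views
yaw=.10865;H=np.array([616.5,148.8,100.]);X=np.array([np.cos(yaw),np.sin(yaw),0]);Y=np.array([-np.sin(yaw),np.cos(yaw),0])
gs=cv2.cvtColor(is_,cv2.COLOR_BGR2GRAY);gd=cv2.cvtColor(id_,cv2.COLOR_BGR2GRAY)
uw={(-36,88):(220.9,129),(16,88):(213.7,78.7),(16,-88):(380.4,60.5),(-36,-88):(381,112.4)}
for (a,b),w in uw.items():
    pt=H+a*X+b*Y+[0,0,11]
    out=[]
    for c,gg in((cs,gs),(cd,gd)):
        u=proj(c,pt);x0,y0=np.round(u).astype(int);pa=gg[y0-5:y0+6,x0-5:x0+6];th=pa.min()*.5+pa.max()*.5
        n,l,st,ce=cv2.connectedComponentsWithStats((pa>th).astype(np.uint8));k=1+np.argmax(st[1:,4]);out.append(ce[k]+[x0-5,y0-5]);print((a,b),u.round(1),out[-1].round(1),end=' ')
    x,e=tri([c2,cs,cd],[w]+out);print(x.round(1),np.round(e,1))
E
```

```text
bar z 66 ((479.3938903808594, -257.7532958984375), (70.44547271728516, 13.197487831115723), 4.309170246124268) [ 480.17411674 -257.78601576]
bar z 70 ((479.384521484375, -257.70733642578125), (69.7821044921875, 13.07320499420166), 4.3091959953308105) [ 480.15736707 -257.73975349]
[276  96  14  56 545] [282.6146789  123.39449541]
cup-ish [290  99  44  45 297] [ 483.52306171 -300.27876679   27.90737321] ((482.93060302734375, -299.6717224121094), 30.916706085205078)
cup-ish [233 105  42  44 284] [ 476.89681784 -215.41237739   28.01020179] ((476.3087158203125, -216.064208984375), 30.85146141052246)
(-36, 88) [364.  214.8] [362.8 215. ] (-36, 88) [238.5 284.6] [238.6 284.9] [571.2 231.  109.1] [1.5 2.1 0.7]
(16, 88) [365.7 227.5] [364.6 227.9] (16, 88) [214.9 281.3] [214.9 281.6] [623.1 236.9 108.7] [1.3 1.7 0.5]
(16, -88) [308.9 226. ] [307.8 226.8] (16, -88) [237.  225.7] [237.1 226.3] [642.5  61.1 107.1] [1.1 1.1 0.3]
(-36, -88) [308.6 213.4] [307.6 213.9] (-36, -88) [257.6 228.2] [258.6 223.4] [591.5  54.4 115.9] [4.9 4.1 6.5]
```

Call:
arm_command(steps=[{"dx": -0.015,"dy": 0.068,"dz": 0,"rx": 0,"ry": 0,"rz": -0.044,"claw": -1},{"dx": -0.01,"dy": 0.068,"dz": 0.005,"rx": 0,"ry": 0,"rz": 0,"claw": -1},{"dx": -0.01,"dy": 0.068,"dz": 0.01,"rx": 0,"ry": 0,"rz": 0,"claw": -1},{"dx": -0.01,"dy": 0.068,"dz": 0.015,"rx": 0,"ry": 0,"rz": 0,"claw": -1},{"dx": -0.01,"dy": 0.068,"dz": 0.02,"rx": 0,"ry": 0,"rz": 0,"claw": -1},{"dx": -0.01,"dy": 0.068,"dz": 0.02,"rx": 0,"ry": 0,"rz": 0,"claw": -1},{"dx": -0.01,"dy": 0.068,"dz": 0.02,"rx": 0,"ry": 0,"rz": 0,"claw": -1},{"dx": -0.01,"dy": 0.05,"dz": 0.02,"rx": 0,"ry": 0,"rz": 0,"claw": -1},{"dx": 0,"dy": 0,"dz": 0,"rx": 0,"ry": 0,"rz": 0,"claw": -1}])

```text
t: 3.5
eef_pos: [453.5, -280.1, 202.5]
tcp_rot: [-3.139, -0.004, 0.069]
ft_force: [0.7, 0.5, -0.6]
opening: 0.999
```

```bash
python3 - <<'E'
from h import *
print(env.state()['eef_pos'],env.state()['tcp_rot'])
c,p,d=snap('wrist','w3')
v,u=np.mgrid[0:420,0:560];np.save('pics/w3_P.npy',dep(c,u,v,d))
E
```

```text
[ 453.46829601 -280.12674302  202.5149604 ] [-3.13871831 -0.0036589   0.06869567]
```

View pics/w3.png

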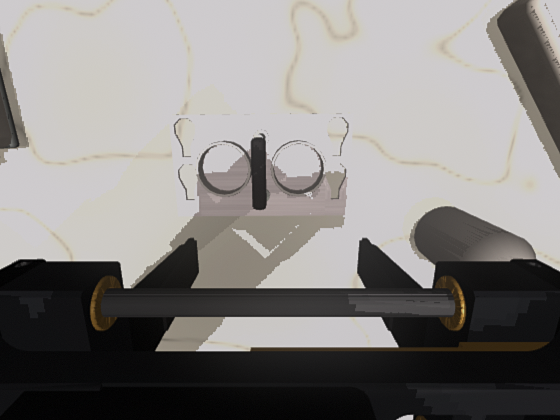

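```bash
python3 - <<'E'
from h import *
c1,i1,D1=load('w1');c,im,D=load('w3')
g=cv2.cvtColor(im,cv2.COLOR_BGR2GRAY);m=np.zeros_like(g);b=(130,215,245,275);m[b[0]:b[1],b[2]:b[3]]=(g[b[0]:b[1],b[2]:b[3]]<70)
n,l,st,ce=cv2.connectedComponentsWithStats(m);k=1+np.argmax(st[1:,4]);ys,xs=np.where(l==k);print(st[k],ce[k])
Q=plane(c,xs,ys,70.)[:,:2];print(cv2.minAreaRect(Q.astype(np.float32)),Q.mean(0))
P=np.load('pics/w3_P.npy');h=P[...,2];B=P[l==k];print('bar top z',np.percentile(B[:,2],[5,50,95]))
m=np.zeros(D.shape,bool);m[100:230,165:360]=((h>24)&(h<33))[100:230,165:360]
n,l,st,e2=cv2.connectedComponentsWithStats(m.astype(np.uint8))
for k2 in range(1,n):
    if st[k2,4]>60: q=P[l==k2];print('cup',cv2.minEnclosingCircle(q[:,:2].astype(np.float32)),q[:,2].mean())
# triangulate bar ends between w1 and w3
def ends(c,cen,xs,ys):
    return None
print('tri centroid',tri([c1,c],[(282.6,123.4),ce[k]]))
E
```

```text
[ 250  134   17   76 1017] [258.31563422 172.83087512]
((481.6960754394531, -257.83245849609375), (73.67718505859375, 14.819820404052734), 4.801201820373535) [ 481.29148945 -258.21784599]
bar top z [66.4747487  69.67858235 71.26681123]
cup ((476.4397888183594, -216.14450073242188), 30.879215240478516) 27.78894864241386
cup ((483.0331726074219, -299.79510498046875), 30.80474281311035) 27.8783644166267
tri centroid (array([ 480.45140526, -257.77616108,   62.14306972]), [np.float64(0.01647598162053639), np.float64(0.016475981620431932)])
```

Call:
arm_command(steps=[{"dx": 0.0346,"dy": -0.0253,"dz": 0,"rx": 0,"ry": 0,"rz": -0.006,"claw": -1},{"dx": 0,"dy": 0,"dz": 0.06,"rx": 0,"ry": 0,"rz": 0,"claw": -1},{"dx": 0,"dy": 0,"dz": 0.05,"rx": 0,"ry": 0,"rz": 0,"claw": -1},{"dx": 0,"dy": 0,"dz": 0.03,"rx": 0,"ry": 0,"rz": 0,"claw": -1},{"dx": 0,"dy": 0,"dz": 0,"rx": 0,"ry": 0,"rz": 0,"claw": -1}])

```text
t: 4.18
eef_pos: [480.9, -254.1, 93.2]
tcp_rot: [3.141, -0.009, 0.08]
ft_force: [0.1, -0.9, -0.5]
opening: 1.0
```

Call:
arm_command(steps=[{"dx": -0.002,"dy": 0.0048,"dz": 0.02,"rx": 0,"ry": -0.005,"rz": 0,"claw": -1},{"dx": 0,"dy": 0,"dz": 0.03,"rx": 0,"ry": 0,"rz": 0,"claw": -1},{"dx": 0,"dy": 0,"dz": 0.01,"rx": 0,"ry": 0,"rz": 0,"claw": -1},{"dx": 0,"dy": 0,"dz": 0,"rx": 0,"ry": 0,"rz": 0,"claw": -1}])

```text
t: 4.68
eef_pos: [481.1, -259.2, 46.9]
tcp_rot: [3.137, -0.005, 0.08]
ft_force: [-0.3, 0.6, 0.0]
opening: 0.997
```

Call:
arm_command(steps=[{"dx": -0.0017,"dy": -0.0014,"dz": 0.005,"rx": 0,"ry": 0,"rz": 0,"claw": 1},{"dx": 0,"dy": 0,"dz": 0,"rx": 0,"ry": 0,"rz": 0,"claw": 1},{"dx": 0,"dy": 0,"dz": 0,"rx": 0,"ry": 0,"rz": 0,"claw": 1},{"dx": 0,"dy": 0,"dz": 0,"rx": 0,"ry": 0,"rz": 0,"claw": 1},{"dx": 0,"dy": 0,"dz": 0,"rx": 0,"ry": 0,"rz": 0,"claw": 1}])

```text
t: 5.3
eef_pos: [480.3, -258.6, 44.6]
tcp_rot: [3.135, -0.007, 0.08]
ft_force: [-0.5, 0.1, 0.7]
opening: 0.531
```

Call:
arm_command(steps=[{"dx": 0,"dy": 0,"dz": 0,"rx": 0,"ry": 0,"rz": 0,"claw": 1},{"dx": 0,"dy": 0,"dz": 0,"rx": 0,"ry": 0,"rz": 0,"claw": 1},{"dx": 0,"dy": 0,"dz": 0,"rx": 0,"ry": 0,"rz": 0,"claw": 1},{"dx": 0,"dy": 0,"dz": 0,"rx": 0,"ry": 0,"rz": 0,"claw": 1},{"dx": 0,"dy": 0,"dz": 0,"rx": 0,"ry": 0,"rz": 0,"claw": 1}])

```text
t: 5.92
eef_pos: [480.4, -258.7, 44.7]
tcp_rot: [3.135, -0.007, 0.08]
ft_force: [-0.5, 0.5, 1.0]
opening: 0.142
```

Call:
arm_command(steps=[{"dx": 0,"dy": 0,"dz": -0.02,"rx": 0,"ry": 0,"rz": 0,"claw": 1},{"dx": 0,"dy": 0,"dz": -0.05,"rx": 0,"ry": 0,"rz": 0,"claw": 1},{"dx": 0,"dy": 0,"dz": -0.06,"rx": 0,"ry": 0,"rz": 0,"claw": 1},{"dx": 0,"dy": 0,"dz": -0.06,"rx": 0,"ry": 0,"rz": 0,"claw": 1},{"dx": 0,"dy": 0,"dz": -0.06,"rx": 0,"ry": 0,"rz": 0,"claw": 1},{"dx": 0,"dy": 0,"dz": 0,"rx": 0,"ry": 0,"rz": 0,"claw": 1}])

```text
t: 6.68
eef_pos: [477.3, -256.3, 253.9]
tcp_rot: [3.136, -0.005, 0.08]
ft_force: [-0.0, -0.9, -5.2]
opening: 0.143
```

```bash
python3 - <<'E'
from h import *
print(env.state()['eef_pos'],env.state()['tcp_rot'],env.state()['ft_force'])
c,p,d=snap('side','s1')
cv2.imwrite('pics/s1z.png',cv2.resize(p[60:300,180:460,::-1],None,fx=2.8,fy=2.5,interpolation=cv2.INTER_CUBIC))
E
```

```text
[ 477.32000059 -256.28740615  253.90846424] [ 3.13645536 -0.00472558  0.08043019] [-0.02776159 -0.92488211 -5.24919145]
```

View pics/s1z.png

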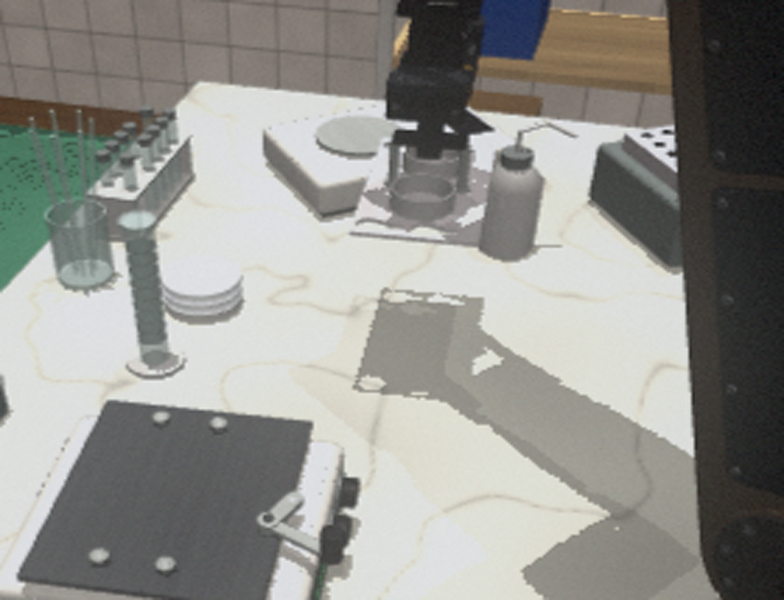

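Call:
arm_command(steps=[{"dx": 0.012,"dy": -0.03,"dz": 0,"rx": 0,"ry": 0,"rz": -0.018,"claw": 1},{"dx": 0.024,"dy": -0.06,"dz": 0,"rx": 0,"ry": 0,"rz": 0,"claw": 1},{"dx": 0.024,"dy": -0.06,"dz": 0,"rx": 0,"ry": 0,"rz": 0,"claw": 1},{"dx": 0.024,"dy": -0.06,"dz": 0,"rx": 0,"ry": 0,"rz": 0,"claw": 1},{"dx": 0.024,"dy": -0.06,"dz": 0,"rx": 0,"ry": 0,"rz": 0,"claw": 1},{"dx": 0.024,"dy": -0.06,"dz": 0,"rx": 0,"ry": 0,"rz": 0,"claw": 1},{"dx": 0.024,"dy": -0.06,"dz": 0,"rx": 0,"ry": 0,"rz": 0,"claw": 1},{"dx": 0.02,"dy": -0.05,"dz": 0,"rx": 0,"ry": 0,"rz": 0,"claw": 1},{"dx": 0.01,"dy": -0.025,"dz": 0,"rx": 0,"ry": 0,"rz": 0,"claw": 1},{"dx": 0,"dy": 0,"dz": 0,"rx": 0,"ry": 0,"rz": 0,"claw": 1}])

```text
t: 7.98
eef_pos: [579.6, 142.5, 233.7]
tcp_rot: [-3.138, 0.028, 0.108]
ft_force: [-0.3, -0.4, -5.3]
opening: 0.145
```

Call:
arm_command(steps=[{"dx": 0.0125,"dy": -0.003,"dz": 0.02,"rx": -0.006,"ry": 0.021,"rz": 0,"claw": 1},{"dx": 0,"dy": 0,"dz": 0.03,"rx": 0,"ry": 0,"rz": 0,"claw": 1},{"dx": 0,"dy": 0,"dz": 0.02,"rx": 0,"ry": 0,"rz": 0,"claw": 1},{"dx": 0,"dy": 0,"dz": 0,"rx": 0,"ry": 0,"rz": 0,"claw": 1}])

```text
t: 8.48
eef_pos: [587.7, 141.5, 173.8]
tcp_rot: [3.134, -0.001, 0.105]
ft_force: [0.2, -0.7, -3.2]
opening: 0.147
```

```bash
python3 - <<'E'
from h import *
print(env.state()['eef_pos'],env.state()['tcp_rot'],env.state()['ft_force'])
c,p,d=snap('wrist','w4');c,p,d=snap('side','s2')
cv2.imwrite('pics/s2z.png',cv2.resize(p[150:330,160:380,::-1],None,fx=3.3,fy=3.3,interpolation=cv2.INTER_CUBIC))
E
```

```text
[587.71771783 141.51851918 173.79260234] [ 3.13434698e+00 -1.27034162e-03  1.04708541e-01] [ 0.23423538 -0.70431988 -3.18624871]
```

View pics/s2z.png

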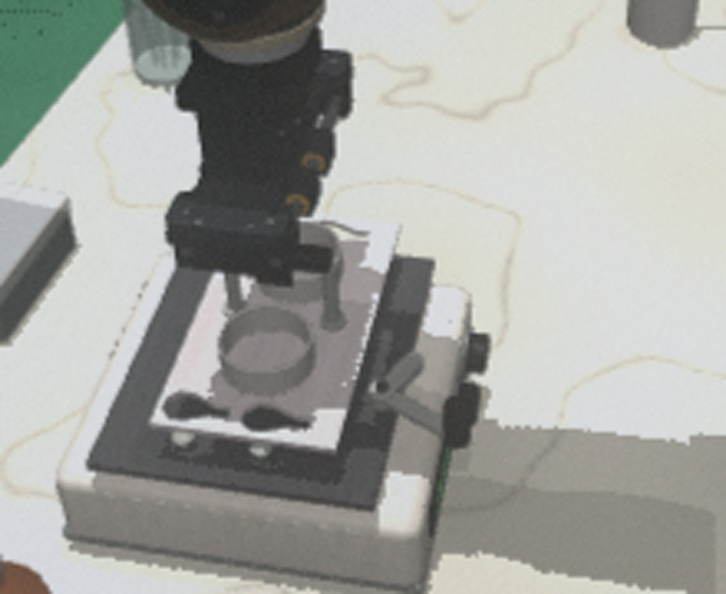

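View pics/w4.png

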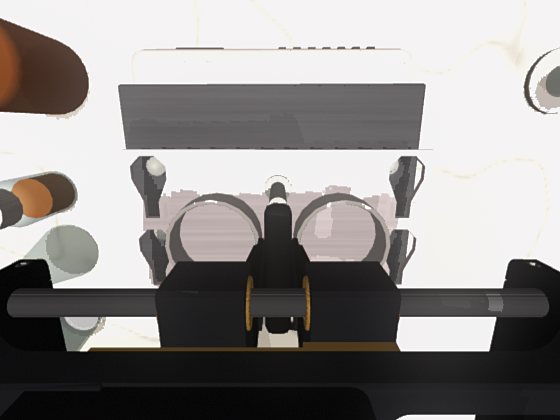

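```bash
python3 - <<'E'
from h import *
c,im,D=load('w4');v,u=np.mgrid[0:420,0:560];P=dep(c,u,v,D);h=P[...,2]
g=cv2.cvtColor(im,cv2.COLOR_BGR2GRAY)
z=im[140:290,110:440];cv2.imwrite('pics/w4z.png',cv2.resize(z,None,fx=2.4,fy=2.4,interpolation=cv2.INTER_CUBIC))
m=((h>150)&(h<163));m[:180]=0;m[262:]=0
n,l,st,ce=cv2.connectedComponentsWithStats(m.astype(np.uint8))
for k in range(1,n):
    if st[k,4]>60: q=P[l==k];print('cup',st[k],cv2.minEnclosingCircle(q[:,:2].astype(np.float32)),q[:,2].mean())
# plate z and back edge
mp=(h>125)&(h<142);mp[:140]=0;mp[290:]=0;q=P[mp];print('plate',np.percentile(q[:,2],[5,50,95]),len(q))
Q=q[:,:2]
for name,sel in (('left',Q[Q[:,1]>200]),('right',Q[Q[:,1]<90])):print(name,np.percentile(sel,[0.5,99.5],0))
x=np.array([np.cos(.1047),np.sin(.1047)]);y=np.array([-x[1],x[0]])
print('along x max',np.percentile(Q@x,[99,99.7,100]),'y',np.percentile(Q@y,[0,.3,1,99,99.7,100]))
yaw=.10865;H=np.array([616.5,148.8]);X=np.array([np.cos(yaw),np.sin(yaw)]);Y=np.array([-X[1],X[0]])
for a,b in((16,88),(16,-88),(-36,88),(-36,-88)):
    p=np.append(H+a*X+b*Y,111);print('stud pred px',proj(c,p).round(1))
for s in((155,167),(397,168)):
    a,b=s;pa=g[b-9:b+10,a-9:a+10];t=(pa>150).astype(np.uint8);n,l,st,ce=cv2.connectedComponentsWithStats(t);print(n,st[1:].tolist(),(ce[1:]+[a-9,b-9]).round(1).tolist())
E
```

```text
cup [270 185  16   9  61] ((621.992431640625, 145.67514038085938), 4.796506881713867) 156.6145185616739
cup [ 165  197   95   65 1025] ((584.4931030273438, 184.4917449951172), 30.883275985717773) 155.66093575497428
cup [ 295  197   95   65 1049] ((591.6409301757812, 100.24134826660156), 30.98139190673828) 155.91828768139948
plate [132.76466624 134.16786358 135.66793215] 25494
left [[535.51941688 200.25718074]
 [639.46232068 251.30368752]]
right [[555.92942592  35.0284586 ]
 [656.02001331  89.77922185]]
along x max [658.1593366  658.25397588 658.35756427] y [-25.66283447 -24.67702845 -23.71639425 183.69536917 184.5775552
 185.95436694]
stud pred px [154.6 165.7]
stud pred px [389.3 164.8]
stud pred px [161.7 231.5]
stud pred px [383.2 230.3]
2 [[0, 0, 19, 18, 286]] [[155.7, 165.7]]
2 [[0, 0, 11, 19, 149]] [[392.2, 165.9]]
```

View pics/w4z.png

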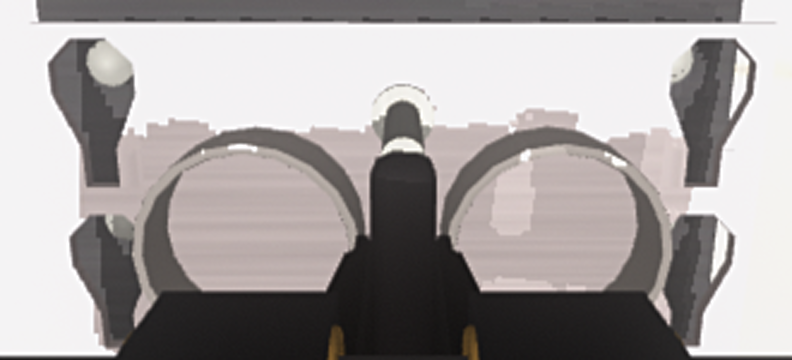

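Call:
arm_command(steps=[{"dx": 0.0024,"dy": -0.0044,"dz": 0,"rx": 0,"ry": 0.003,"rz": -0.0025,"claw": 1},{"dx": 0,"dy": 0,"dz": 0,"rx": 0,"ry": 0,"rz": 0,"claw": 1}])

```text
t: 8.82
eef_pos: [590.7, 145.7, 176.8]
tcp_rot: [3.135, -0.011, 0.109]
ft_force: [-0.0, -0.7, -4.4]
opening: 0.143
```

```bash
python3 - <<'E'
from h import *
print(env.state()['eef_pos'],env.state()['tcp_rot'],env.state()['ft_force'])
c,im,D=snap('wrist','w5')
z=im[140:290,110:440,::-1];cv2.imwrite('pics/w5z.png',cv2.resize(z,None,fx=2.4,fy=2.4,interpolation=cv2.INTER_CUBIC))
v,u=np.mgrid[0:420,0:560];P=dep(c,u,v,D);h=P[...,2]
yaw=.10865;H=np.array([616.5,148.8]);X=np.array([np.cos(yaw),np.sin(yaw)]);Y=np.array([-X[1],X[0]])
mp=(h>120)&(h<142);mp[:140]=0;mp[290:]=0;q=P[mp];Q=(q[:,:2]-H)@np.stack([X,Y],1)
e=[]
for y0 in range(-100,100,10):
    s=Q[(Q[:,1]>=y0)&(Q[:,1]<y0+10)];e.append(s[:,0].max())
print('edge x (want 32)',np.round(e,1));print(np.percentile(Q[:,1],[.3,99.7]),'want ±105')
E
```

```text
[590.69391341 145.73521851 176.76438383] [ 3.1345168  -0.0112829   0.10899618] [-0.04362566 -0.74260567 -4.37998962]
edge x (want 32) [33.6 33.5 33.5 33.5 33.4 33.5 33.4 33.5 33.4 33.5 33.4 33.5 33.4 33.4
 33.4 33.4 33.3 33.4 33.4 33.4]
[-104.24409325  105.00127765] want ±105
```

View pics/w5z.png

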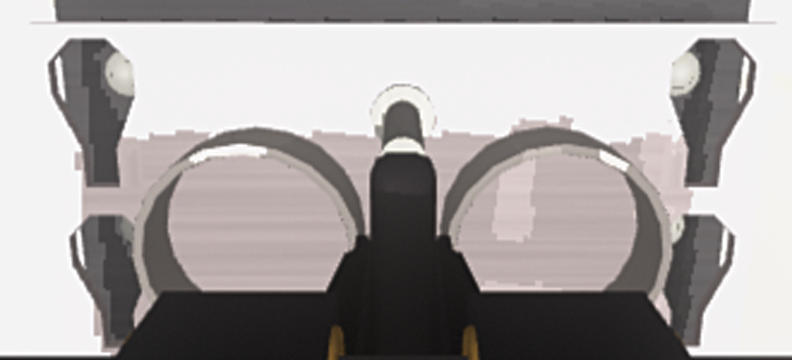

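Call:
arm_command(steps=[{"dx": -0.0019,"dy": 0,"dz": 0.008,"rx": 0,"ry": -0.002,"rz": 0,"claw": 1},{"dx": 0,"dy": 0,"dz": 0.008,"rx": 0,"ry": 0,"rz": 0,"claw": 1},{"dx": 0,"dy": 0,"dz": 0,"rx": 0,"ry": 0,"rz": 0,"claw": 1}])

```text
t: 9.25
eef_pos: [589.0, 145.5, 163.2]
tcp_rot: [3.134, -0.008, 0.109]
ft_force: [-1.2, 0.9, -4.8]
opening: 0.143
```

Call:
arm_command(steps=[{"dx": 0,"dy": 0,"dz": 0.008,"rx": 0,"ry": 0,"rz": 0,"claw": 1},{"dx": 0,"dy": 0,"dz": 0.007,"rx": 0,"ry": 0,"rz": 0,"claw": 1},{"dx": 0,"dy": 0,"dz": 0,"rx": 0,"ry": 0,"rz": 0,"claw": 1}])

```text
t: 9.62
eef_pos: [589.1, 145.4, 150.1]
tcp_rot: [3.134, -0.008, 0.109]
ft_force: [-0.5, -0.8, -4.1]
opening: 0.145
```

Call:
arm_command(steps=[{"dx": 0,"dy": 0,"dz": 0.004,"rx": 0,"ry": 0,"rz": 0,"claw": 1},{"dx": 0,"dy": 0,"dz": 0.0025,"rx": 0,"ry": 0,"rz": 0,"claw": 1},{"dx": 0,"dy": 0,"dz": 0,"rx": 0,"ry": 0,"rz": 0,"claw": 1}])

```text
t: 10.0
eef_pos: [589.4, 145.4, 144.9]
tcp_rot: [3.135, -0.008, 0.109]
ft_force: [-0.5, 0.1, -3.4]
opening: 0.15
```

Call:
arm_command(steps=[{"dx": 0,"dy": 0,"dz": 0.0008,"rx": 0,"ry": 0,"rz": 0,"claw": 1},{"dx": 0,"dy": 0,"dz": 0,"rx": 0,"ry": 0,"rz": 0,"claw": -1},{"dx": 0,"dy": 0,"dz": 0,"rx": 0,"ry": 0,"rz": 0,"claw": -1},{"dx": 0,"dy": 0,"dz": 0,"rx": 0,"ry": 0,"rz": 0,"claw": -1},{"dx": 0,"dy": 0,"dz": 0,"rx": 0,"ry": 0,"rz": 0,"claw": -1},{"dx": 0,"dy": 0,"dz": -0.02,"rx": 0,"ry": 0,"rz": 0,"claw": -1},{"dx": 0,"dy": 0,"dz": -0.05,"rx": 0,"ry": 0,"rz": 0,"claw": -1},{"dx": 0,"dy": 0,"dz": -0.05,"rx": 0,"ry": 0,"rz": 0,"claw": -1},{"dx": 0,"dy": 0,"dz": 0,"rx": 0,"ry": 0,"rz": 0,"claw": -1}])

```text
t: 11.12
eef_pos: [589.3, 146.1, 247.7]
tcp_rot: [3.135, -0.013, 0.109]
ft_force: [-0.7, 0.4, -0.4]
opening: 0.928
```

```bash
python3 - <<'E'
from h import *
print(env.state()['eef_pos'],env.state()['tcp_rot'],env.state()['ft_force'])
c,im,D=snap('wrist','w6')
cv2.imwrite('pics/w6z.png',cv2.resize(im[60:290,:,::-1],(800,329),interpolation=cv2.INTER_CUBIC))
v,u=np.mgrid[0:420,0:560];P=dep(c,u,v,D);np.save('pics/w6_P.npy',P);h=P[...,2]
yaw=.10865;H=np.array([616.5,148.8]);X=np.array([np.cos(yaw),np.sin(yaw)]);Y=np.array([-X[1],X[0]])
m=(h>123)&(h<133);m[290:]=0
n,l,st,ce=cv2.connectedComponentsWithStats(m.astype(np.uint8))
for k in range(1,n):
    if st[k,4]>100: q=P[l==k];(xy,r)=cv2.minEnclosingCircle(q[:,:2].astype(np.float32));print('ring',st[k],r,((np.array(xy)-H)@np.stack([X,Y],1)).round(1),q[:,2].mean())
E
```

```text
[589.29573244 146.1240982  247.67974788] [ 3.1345743  -0.01266017  0.10916692] [-0.72300733  0.44497734 -0.37452607]
ring [ 20  52  25  42 393] 16.742685317993164 [ 92.5 222.3] 126.80819586775429
ring [202 175  65  63 713] 30.910053253173828 [-28.   42.1] 127.41101712980077
ring [289 175  64  63 708] 30.94793701171875 [-27.8 -41.5] 127.46994264498747
```

View pics/w6z.png

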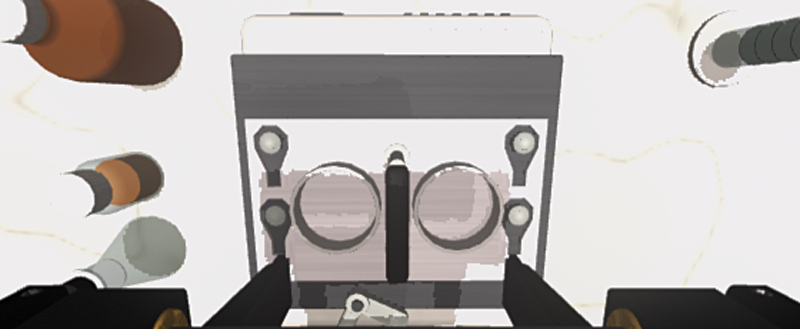

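Call:
arm_command(steps=[{"dx": -0.043,"dy": 0,"dz": 0,"rx": 0,"ry": -0.006,"rz": 0,"claw": 1},{"dx": -0.043,"dy": 0,"dz": 0,"rx": 0,"ry": 0,"rz": 0,"claw": 1},{"dx": 0,"dy": 0,"dz": 0,"rx": 0,"ry": 0,"rz": 0,"claw": 1},{"dx": 0,"dy": 0,"dz": 0.02,"rx": 0,"ry": 0,"rz": 0,"claw": 1},{"dx": 0,"dy": 0,"dz": 0.03,"rx": 0,"ry": 0,"rz": 0,"claw": 1},{"dx": 0,"dy": 0,"dz": 0,"rx": 0,"ry": 0,"rz": 0,"claw": 1},{"dx": 0,"dy": 0,"dz": 0,"rx": 0,"ry": 0,"rz": 0,"claw": 1},{"dx": 0,"dy": 0,"dz": 0,"rx": 0,"ry": 0,"rz": 0,"claw": 1},{"dx": 0,"dy": 0,"dz": 0,"rx": 0,"ry": 0,"rz": 0,"claw": 1},{"dx": 0,"dy": 0,"dz": 0,"rx": 0,"ry": 0,"rz": 0,"claw": 1}])

```text
t: 12.42
eef_pos: [519.9, 138.0, 203.5]
tcp_rot: [3.134, 0.002, 0.109]
ft_force: [-0.3, -0.7, -0.1]
opening: 0.025
```

Call:
arm_command(steps=[{"dx": 0,"dy": 0,"dz": 0.045,"rx": 0,"ry": 0,"rz": 0,"claw": 1},{"dx": 0,"dy": 0,"dz": 0.042,"rx": 0,"ry": 0,"rz": 0,"claw": 1},{"dx": 0,"dy": 0,"dz": 0,"rx": 0,"ry": 0,"rz": 0,"claw": 1}])

```text
t: 12.8
eef_pos: [520.7, 137.6, 133.8]
tcp_rot: [3.135, -0.001, 0.109]
ft_force: [0.3, -0.2, 1.6]
opening: 0.006
```

```bash
python3 - <<'E'
from h import *
s=env.state();print(s['eef_pos'],s['tcp_rot'],s['ft_force'])
yaw=.10865;H=np.array([616.5,148.8]);X=np.array([np.cos(yaw),np.sin(yaw)]);Y=np.array([-X[1],X[0]])
print('deck frame',(s['eef_pos'][:2]-H)@np.stack([X,Y],1))
c,im,D=snap('side','s3')
cv2.imwrite('pics/s3z.png',cv2.resize(im[170:320,170:370,::-1],None,fx=4,fy=4,interpolation=cv2.INTER_CUBIC))
E
```

```text
[520.66718121 137.60120138 133.80531783] [ 3.13451483e+00 -1.31655706e-03  1.08756375e-01] [ 0.29750905 -0.19652396  1.64216711]
deck frame [-96.48208727  -0.74100162]
```

View pics/s3z.png

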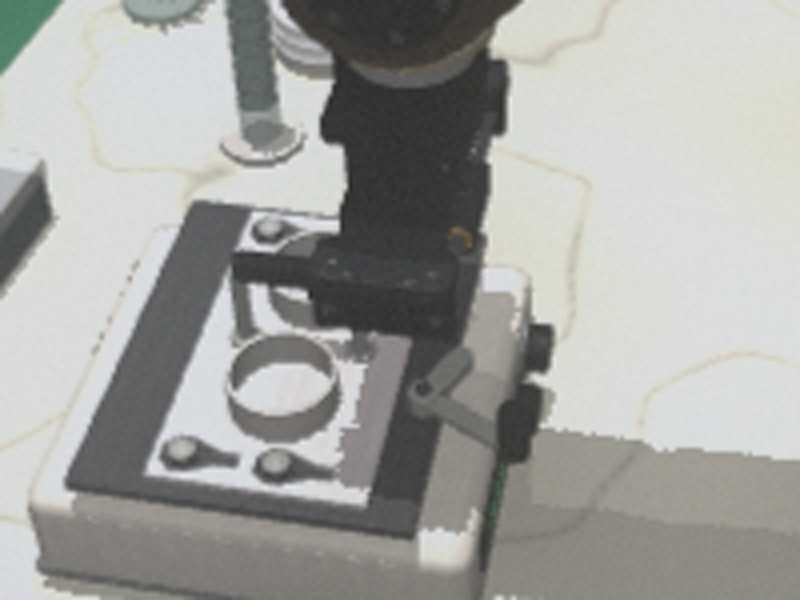

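Call:
arm_command(steps=[{"dx": 0.012,"dy": -0.001,"dz": 0.004,"rx": 0,"ry": 0,"rz": 0,"claw": 1},{"dx": 0.006,"dy": 0,"dz": 0,"rx": 0,"ry": 0,"rz": 0,"claw": 1},{"dx": 0.005,"dy": 0,"dz": 0,"rx": 0,"ry": 0,"rz": 0,"claw": 1},{"dx": 0.005,"dy": 0,"dz": 0,"rx": 0,"ry": 0,"rz": 0,"claw": 1}])

```text
t: 13.35
eef_pos: [545.8, 141.4, 135.0]
tcp_rot: [3.135, -0.007, 0.109]
ft_force: [-1.7, -0.2, -2.3]
opening: 0.005
```

Call:
arm_command(steps=[{"dx": 0.006,"dy": 0,"dz": 0,"rx": 0,"ry": 0,"rz": 0,"claw": 1},{"dx": 0.006,"dy": 0,"dz": 0,"rx": 0,"ry": 0,"rz": 0,"claw": 1},{"dx": 0.006,"dy": 0,"dz": 0,"rx": 0,"ry": 0,"rz": 0,"claw": 1},{"dx": 0.005,"dy": 0,"dz": 0,"rx": 0,"ry": 0,"rz": 0,"claw": 1}])

```text
t: 13.85
eef_pos: [564.9, 143.5, 135.0]
tcp_rot: [3.135, -0.005, 0.109]
ft_force: [-2.3, -0.2, 0.2]
opening: 0.007
```

Call:
arm_command(steps=[{"dx": 0.004,"dy": 0,"dz": 0,"rx": 0,"ry": 0,"rz": 0,"claw": 1},{"dx": 0.003,"dy": 0,"dz": 0,"rx": 0,"ry": 0,"rz": 0,"claw": 1}])

```text
t: 14.1
eef_pos: [567.4, 143.9, 134.8]
tcp_rot: [3.135, 0.003, 0.109]
ft_force: [-20.8, -3.2, 12.6]
opening: 0.007
```

Call:
arm_command(steps=[{"dx": -0.008,"dy": 0,"dz": 0,"rx": 0,"ry": 0,"rz": 0,"claw": 1},{"dx": -0.02,"dy": 0,"dz": -0.02,"rx": 0,"ry": 0,"rz": 0,"claw": 1},{"dx": -0.02,"dy": 0,"dz": -0.05,"rx": 0,"ry": 0,"rz": 0,"claw": 1},{"dx": -0.03,"dy": 0,"dz": -0.06,"rx": 0,"ry": 0,"rz": 0,"claw": 1},{"dx": 0,"dy": 0,"dz": 0,"rx": 0,"ry": 0,"rz": 0,"claw": 1}])

```text
t: 14.72
eef_pos: [506.0, 137.8, 242.6]
tcp_rot: [3.135, -0.003, 0.109]
ft_force: [-0.1, 0.5, 0.4]
opening: 0.004
```

```bash
python3 - <<'E'
from h import *
yaw=.10865;H=np.array([616.5,148.8]);X=np.array([np.cos(yaw),np.sin(yaw)]);Y=np.array([-X[1],X[0]]);M=np.stack([X,Y],1)
s=env.state();print(s['eef_pos'],s['tcp_rot'],s['ft_force'],(s['eef_pos'][:2]-H)@M)
c,im,D=snap('wrist','w7')
cv2.imwrite('pics/w7z.png',cv2.resize(im[0:290,:,::-1],(800,414),interpolation=cv2.INTER_CUBIC))
v,u=np.mgrid[0:420,0:560];P=dep(c,u,v,D);np.save('pics/w7_P.npy',P);h=P[...,2]
m=(h>123)&(h<133);m[290:]=0
n,l,st,ce=cv2.connectedComponentsWithStats(m.astype(np.uint8))
for k in range(1,n):
    if st[k,4]>100: q=P[l==k];(xy,r)=cv2.minEnclosingCircle(q[:,:2].astype(np.float32));print('ring',st[k],r,((np.array(xy)-H)@M).round(1),q[:,2].mean())
for nm in('w2','w7'):
  c,im,D=load(nm);P=dep(c,u,v,D);h=P[...,2];q=(P[...,:2]-H)@M
  m=(h>130)&(h<142)&(q[...,0]<-110)&(q[...,0]>-190)&(abs(q[...,1]-30)<70)
  n,l,st,ce=cv2.connectedComponentsWithStats(m.astype(np.uint8))
  for k in range(1,n):
    if st[k,4]>30: a=q[l==k];print(nm,'knob',st[k],ce[k],cv2.minEnclosingCircle(a.astype(np.float32)),h[l==k].mean());t=a.mean(0)-[-104,30];print('angle',np.arctan2(t[1],t[0])-np.pi, np.linalg.norm(t))
E
```

```text
[505.95387591 137.81747336 242.63331457] [ 3.13466324 -0.00315698  0.10895706] [-0.06573829  0.47054727  0.39687189] [-111.08518225    1.06945237]
ring [193  41  73  78 958] 30.940034866333008 [-0.1 42.7] 127.60376493828703
ring [291  42  72  77 951] 30.98423957824707 [  0.  -41.3] 127.63843696814263
w2 knob [254 229  16  17 201] [261.15422886 237.1840796 ] ((-157.58798217773438, 55.419647216796875), 8.924246788024902) 136.58205114156314
angle -0.4487420538499496 58.68884722459274
w7 knob [212 245  19  16 244] [221.24180328 253.47540984] ((-157.67649841308594, 55.60749053955078), 8.884809494018555) 136.2430973764367
angle -0.45371087297450785 57.21952751267072
```

View pics/w7z.png

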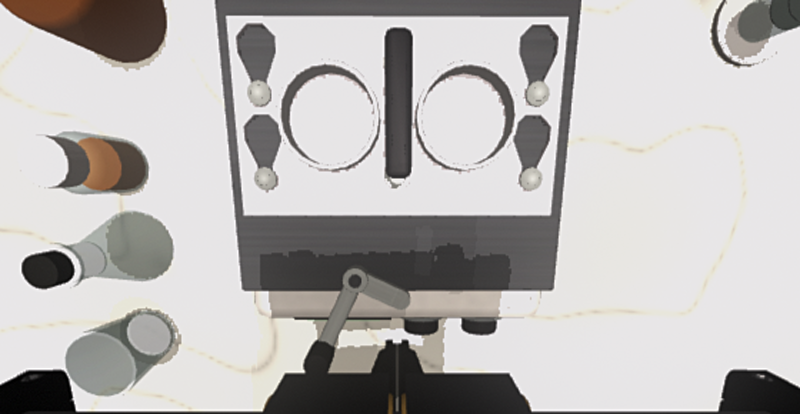

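Call:
arm_command(steps=[{"dx": -0.018,"dy": -0.053,"dz": 0,"rx": 0,"ry": 0,"rz": 0,"claw": 1},{"dx": -0.018,"dy": -0.053,"dz": 0,"rx": 0,"ry": 0,"rz": 0,"claw": 1},{"dx": 0,"dy": 0,"dz": 0.06,"rx": 0,"ry": 0,"rz": 0,"claw": 1},{"dx": 0,"dy": 0,"dz": 0.05,"rx": 0,"ry": 0,"rz": 0,"claw": 1},{"dx": 0,"dy": 0,"dz": 0.02,"rx": 0,"ry": 0,"rz": 0,"claw": 1},{"dx": 0,"dy": 0,"dz": 0,"rx": 0,"ry": 0,"rz": 0,"claw": 1}])

```text
t: 15.52
eef_pos: [469.1, 220.9, 127.4]
tcp_rot: [3.134, 0.001, 0.108]
ft_force: [0.3, 0.7, -0.1]
opening: 0.009
```

```bash
cat > dk.py <<'E'
from h import *
yaw=.10865;H=np.array([616.5,148.8]);X=np.array([np.cos(yaw),np.sin(yaw)]);Y=np.array([-X[1],X[0]]);M=np.stack([X,Y],1)
s=env.state();q=(s['eef_pos'][:2]-H)@M
print('deck',q.round(1),'z',s['eef_pos'][2].round(1),s['tcp_rot'].round(3),s['ft_force'].round(1),'t',s['t'])
import sys
if len(sys.argv)>1:
    d=q-[-104,30];th=np.arctan2(d[1],d[0])%(2*np.pi)-np.pi;print('th_f',th.round(3),'r',np.linalg.norm(d).round(1))
    r=float(sys.argv[1]);ths=[float(a) for a in sys.argv[2:]]
    p=q
    for t in ths:
        w=np.array([-104,30])+r*np.array([np.cos(np.pi+t),np.sin(np.pi+t)]);e=w-p;p=w
        print(t,w.round(1),'dx %.4f dy %.4f'%(e[0]/800,-e[1]/800))
E
python3 dk.py 63 -.8 -.65 -.5 -.35 -.2
```

```text
deck [-138.7   87.7] z 127.4 [3.134e+00 1.000e-03 1.080e-01] [ 0.3  0.7 -0.1] t 15.525
th_f -1.029 r 67.3
-0.8 [-147.9   75.2] dx -0.0115 dy 0.0156
-0.65 [-154.2   68.1] dx -0.0078 dy 0.0088
-0.5 [-159.3   60.2] dx -0.0064 dy 0.0099
-0.35 [-163.2   51.6] dx -0.0049 dy 0.0108
-0.2 [-165.7   42.5] dx -0.0032 dy 0.0114
```

Call:
arm_command(steps=[{"dx": -0.0115,"dy": 0.0156,"dz": 0.011,"rx": 0,"ry": 0,"rz": 0,"claw": 1},{"dx": -0.0078,"dy": 0.0088,"dz": 0,"rx": 0,"ry": 0,"rz": 0,"claw": 1},{"dx": -0.0064,"dy": 0.01,"dz": 0,"rx": 0,"ry": 0,"rz": 0,"claw": 1},{"dx": -0.005,"dy": 0.0108,"dz": 0,"rx": 0,"ry": 0,"rz": 0,"claw": 1},{"dx": -0.0032,"dy": 0.0114,"dz": 0,"rx": 0,"ry": 0,"rz": 0,"claw": 1}])

```text
t: 16.15
eef_pos: [448.3, 171.8, 120.1]
tcp_rot: [3.135, -0.003, 0.108]
ft_force: [0.4, 0.8, 0.3]
opening: 0.006
```

```bash
python3 dk.py 63 -.2 -.05 .1 .25 .4 .55
```

```text
deck [-164.8   41.1] z 120.1 [ 3.135e+00 -3.000e-03  1.080e-01] [0.4 0.8 0.3] t 16.15
th_f -0.18 r 61.8
-0.2 [-165.7   42.5] dx -0.0012 dy -0.0018
-0.05 [-166.9   33.1] dx -0.0015 dy 0.0117
0.1 [-166.7   23.7] dx 0.0003 dy 0.0118
0.25 [-165.    14.4] dx 0.0021 dy 0.0116
0.4 [-162.     5.5] dx 0.0038 dy 0.0112
0.55 [-157.7   -2.9] dx 0.0054 dy 0.0105
```

Call:
arm_command(steps=[{"dx": -0.0026,"dy": 0.01,"dz": 0,"rx": 0,"ry": 0,"rz": 0,"claw": 1},{"dx": 0,"dy": 0.0118,"dz": 0,"rx": 0,"ry": 0,"rz": 0,"claw": 1},{"dx": 0.002,"dy": 0.0116,"dz": 0,"rx": 0,"ry": 0,"rz": 0,"claw": 1},{"dx": 0.0038,"dy": 0.0112,"dz": 0,"rx": 0,"ry": 0,"rz": 0,"claw": 1},{"dx": 0.0054,"dy": 0.0105,"dz": 0,"rx": 0,"ry": 0,"rz": 0,"claw": 1}])

```text
t: 16.77
eef_pos: [461.0, 125.6, 120.9]
tcp_rot: [3.135, -0.004, 0.108]
ft_force: [-0.4, 0.5, 0.8]
opening: 0.005
```

```bash
python3 - <<'E'
from h import *
c,im,D=snap('side','s4')
cv2.imwrite('pics/s4z.png',cv2.resize(im[170:320,170:370,::-1],None,fx=4,fy=4,interpolation=cv2.INTER_CUBIC))
E
python3 dk.py 64 .55 .7 .85 1.0 1.15 1.25
```

```text
deck [-156.5   -6.9] z 120.9 [ 3.135 -0.004  0.108] [-0.6  0.1  0.1] t 16.825
th_f 0.613 r 64.2
0.55 [-158.6   -3.5] dx -0.0026 dy -0.0043
0.7 [-152.9  -11.2] dx 0.0070 dy 0.0097
0.85 [-146.2  -18.1] dx 0.0084 dy 0.0086
1.0 [-138.6  -23.9] dx 0.0096 dy 0.0072
1.15 [-130.1  -28.4] dx 0.0105 dy 0.0057
1.25 [-124.2  -30.7] dx 0.0075 dy 0.0029
```

View pics/s4z.png

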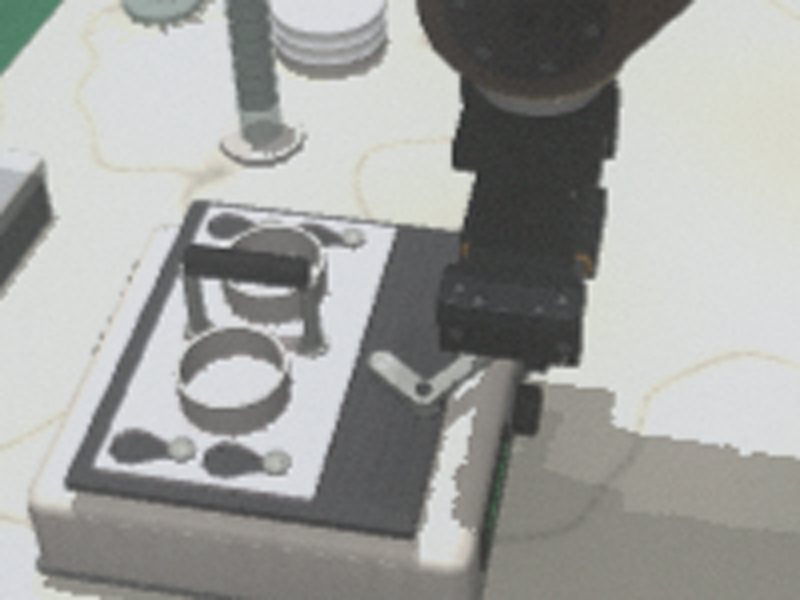

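Call:
arm_command(steps=[{"dx": 0.0071,"dy": 0.0084,"dz": 0,"rx": 0,"ry": 0,"rz": 0,"claw": 1},{"dx": 0.0088,"dy": 0.0081,"dz": 0,"rx": 0,"ry": 0,"rz": 0,"claw": 1},{"dx": 0.01,"dy": 0.0068,"dz": 0,"rx": 0,"ry": 0,"rz": 0,"claw": 1},{"dx": 0.0108,"dy": 0.0052,"dz": 0,"rx": 0,"ry": 0,"rz": 0,"claw": 1}])

```text
t: 17.32
eef_pos: [495.0, 104.0, 121.0]
tcp_rot: [3.135, -0.003, 0.108]
ft_force: [0.0, 0.1, -0.6]
opening: 0.007
```

```bash
python3 dk.py 64 1.2 1.25 1.3
```

```text
deck [-125.7  -31.3] z 121.0 [ 3.135e+00 -3.000e-03  1.080e-01] [ 0.   0.1 -0.6] t 17.325
th_f 1.231 r 65.0
1.2 [-127.2  -29.7] dx -0.0019 dy -0.0021
1.25 [-124.2  -30.7] dx 0.0038 dy 0.0014
1.3 [-121.1  -31.7] dx 0.0038 dy 0.0012
```

Push gently toward +x to the lever's end stop.

Call:
arm_command(steps=[{"dx": 0.003,"dy": 0,"dz": 0,"rx": 0,"ry": 0,"rz": 0,"claw": 1},{"dx": 0.003,"dy": 0,"dz": 0,"rx": 0,"ry": 0,"rz": 0,"claw": 1}])

```text
t: 17.58
eef_pos: [497.1, 103.8, 120.5]
tcp_rot: [3.135, 0.005, 0.108]
ft_force: [-16.1, -2.9, 12.8]
opening: 0.005
```

```bash
python3 dk.py
```

```text
deck [-123.5  -31.7] z 120.5 [3.135 0.005 0.108] [-16.1  -2.9  12.8] t 17.575
```

Call:
arm_command(steps=[{"dx": -0.012,"dy": 0,"dz": 0,"rx": 0,"ry": 0,"rz": 0,"claw": 1},{"dx": -0.015,"dy": 0,"dz": -0.03,"rx": 0,"ry": 0,"rz": 0,"claw": 1},{"dx": 0,"dy": -0.02,"dz": -0.07,"rx": 0,"ry": 0,"rz": 0,"claw": 1},{"dx": 0,"dy": -0.06,"dz": -0.04,"rx": 0,"ry": 0,"rz": 0,"claw": -1},{"dx": 0,"dy": -0.06,"dz": -0.04,"rx": 0,"ry": 0,"rz": 0,"claw": -1},{"dx": 0,"dy": -0.03,"dz": -0.03,"rx": 0,"ry": 0,"rz": 0,"claw": -1},{"dx": 0,"dy": 0,"dz": 0,"rx": 0,"ry": 0,"rz": 0,"claw": -1}])

```text
t: 18.45
eef_pos: [460.0, 242.0, 292.9]
tcp_rot: [3.136, 0.003, 0.107]
ft_force: [0.0, -0.7, -0.7]
opening: 0.372
```

```bash
python3 dk.py; python3 - <<'E'
from h import *
s=env.state();print(s['eef_pos'],s['joints'])
c,im,D=snap('wrist','w8')
cv2.imwrite('pics/w8z.png',cv2.resize(im[0:290,:,::-1],(800,414),interpolation=cv2.INTER_CUBIC))
E
```

```text
deck [-145.4  109.6] z 292.9 [3.136e+00 3.000e-03 1.070e-01] [ 0.  -0.7 -0.7] t 18.45
[460.04741214 241.99700002 292.85776211] [ 0.35949929  0.26594026  1.7004499  -0.00485642  1.17923673  1.82499251]
```

View pics/w8z.png

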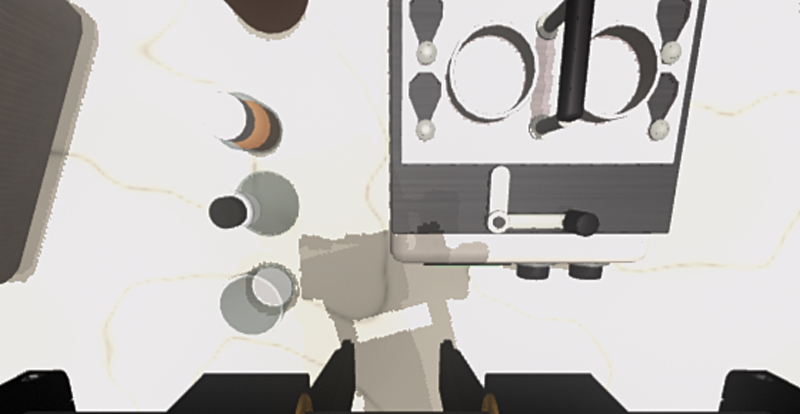

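```bash
python3 - <<'E'
from h import *
v,u=np.mgrid[0:420,0:560]
for nm in('w2','w7','w8'):
  c,im,D=load(nm);P=dep(c,u,v,D);h=P[...,2]
  m=(h>85)&(h<102)&(P[...,1]>260);m[240:]=0
  n,l,st,ce=cv2.connectedComponentsWithStats(m.astype(np.uint8))
  for k in range(1,n):
    if st[k,4]>80: a=P[l==k];(xy,r)=cv2.minEnclosingCircle(a[:,:2].astype(np.float32));print(nm,st[k],ce[k].round(1),'circ',np.round(xy,1),round(r,1),np.percentile(a[:,2],[5,50,95]).round(1))
  hsv=cv2.cvtColor(im,cv2.COLOR_BGR2HSV)
  mo=((hsv[...,0]<20)&(hsv[...,1]>100)&(hsv[...,2]>90)).astype(np.uint8);mo[250:]=0
  n,l,st,ce=cv2.connectedComponentsWithStats(mo)
  for k in range(1,n):
    if st[k,4]>150: a=P[l==k];print('  orange',st[k],ce[k].round(1),np.median(a,0).round(1))
# others: flask stopper, beaker, reagent
c,im,D=load('w8');P=dep(c,u,v,D);h=P[...,2]
for lo,hi in((112,125),(72,84),(140,155)):
  m=(h>lo)&(h<hi)&(P[...,1]>265);m[240:]=0
  n,l,st,ce=cv2.connectedComponentsWithStats(m.astype(np.uint8))
  for k in range(1,n):
    if st[k,4]>60: a=P[l==k];print(lo,st[k],ce[k].round(1),cv2.minEnclosingCircle(a[:,:2].astype(np.float32)))
c,im,D=load('w2');P=dep(c,u,v,D);h=P[...,2]
m=(h>140)&(h<156)&(P[...,1]>265);m[240:]=0;print('reagent w2',P[m].mean(0) if m.any() else None)
E
```

```text
w2 [  50    0   69   57 1040] [99.4 33.3] circ [681.  377.5] 35.1 [ 86.9  96.  101.4]
w2 [184  22  14  86 419] [190.7  52.7] circ [637.1 261.8] 42.4 [ 98.6 100.1 101.4]
w2 [ 75 118  35  30 830] [ 92.1 132.4] circ [565.2 386.9] 17.6 [88.1 95.  96.5]
w2 [106 181  17  19  99] [116.7 188.6] circ [498.  369.9] 12.6 [ 86.   91.2 101.5]
  orange [  48    0   67   55 2561] [86.2 26.3] [669.9 364.1 107.7]
  orange [105 117  25  31 451] [119.3 131.4] [566.9 369.2  63.7]
w7 [  0   0  70  22 837] [40.4 10.2] circ [663.4 375.2] 27.7 [ 86.6  95.3 101. ]
w7 [150   0  12  97 485] [156.3  34.2] circ [634.5 262. ] 40.1 [ 98.9 100.2 101.4]
w7 [  12   94   44   38 1265] [ 32.7 112.5] circ [565.6 386.6] 18.2 [87.9 95.  96.4]
w7 [ 47 171  20  25 204] [ 58.5 181.6] circ [496.7 371.9] 13.5 [ 85.9  91.1 101.5]
  orange [  0   0  60  18 770] [30.8  6.9] [656.4 372.5  99.9]
  orange [ 55  97  30  36 755] [ 70.8 114.8] [566.9 368.7  62.8]
w8 [  0   0  18  78 728] [ 5.9 27.9] circ [590.9 551.7] 41.7 [ 85.7  91.3 100.3]
w8 [273   0   8  67 311] [275.3  25.3] circ [625.  263.8] 31.2 [ 98.1  99.9 101.4]
w8 [141  65  34  34 907] [157.7  81.3] circ [565.5 387.1] 17.6 [90.2 95.1 96.5]
  orange [165  71  24  33 346] [179.9  89.5] [560.8 369.7  65. ]
112 [146 138  25  22 440] [157.9 148.4] ((495.04522705078125, 377.252685546875), 12.276898384094238)
72 [  0   0  28 121 959] [12.  51.8] ((568.772705078125, 559.933837890625), 69.32170867919922)
72 [160   0  29   5  88] [173.6   1.3] ((651.81591796875, 375.7459716796875), 14.740470886230469)
72 [164  69  14  31  89] [173.3  86.5] ((564.435302734375, 381.8465576171875), 16.43690299987793)
72 [170 135  13  22  67] [178.4 144.4] ((495.48870849609375, 373.60369873046875), 12.909514427185059)
72 [152 191  47  45 507] [173.3 214.3] ((409.3743896484375, 368.7771911621094), 29.97163200378418)
reagent w2 [675.30534334 377.38038526 148.59711108]
```

Call:
arm_command(steps=[{"dx": 0.0376,"dy": -0.0415,"dz": 0,"rx": 0,"ry": 0,"rz": 0,"claw": -1},{"dx": 0.0376,"dy": -0.0415,"dz": 0,"rx": 0,"ry": 0,"rz": 0,"claw": -1},{"dx": 0.0376,"dy": -0.0415,"dz": 0,"rx": 0,"ry": 0,"rz": 0,"claw": -1},{"dx": 0.0376,"dy": -0.0415,"dz": 0,"rx": 0,"ry": 0,"rz": 0,"claw": -1},{"dx": 0,"dy": 0,"dz": 0.05,"rx": 0,"ry": 0,"rz": 0,"claw": -1},{"dx": 0,"dy": 0,"dz": 0.05,"rx": 0,"ry": 0,"rz": 0,"claw": -1},{"dx": 0,"dy": 0,"dz": 0,"rx": 0,"ry": 0,"rz": 0,"claw": -1}])

```text
t: 19.38
eef_pos: [569.1, 379.6, 197.4]
tcp_rot: [3.13, 0.015, 0.099]
ft_force: [-0.7, 0.2, 0.2]
opening: 0.998
```

```bash
cat > go.py <<'E'
import sys
from h import *
s=env.state();y=s['tcp_rot'][2];t=np.array([float(a) for a in sys.argv[1:4]]);d=t-s['eef_pos']
Rm=R.from_euler('xyz',s['tcp_rot']).as_matrix();l=Rm.T@d/800
print(s['eef_pos'].round(1),s['tcp_rot'].round(3),s['ft_force'].round(1),s['opening'],s['t']);print('d',d.round(1),'tool frac dx dy dz',l.round(4))
E
python3 go.py 565.4 386.9 30
```

```text
[569.1 379.6 197.4] [3.13  0.015 0.099] [-0.7  0.2  0.2] 0.9984878482723291 19.375
d [  -3.7    7.3 -167.4] tool frac dx dy dz [-0.0006 -0.012   0.2092]
```

Call:
arm_command(steps=[{"dx": -0.0037,"dy": -0.0095,"dz": 0,"rx": 0.0075,"ry": 0.0095,"rz": 0,"claw": -1},{"dx": 0,"dy": 0,"dz": 0.05,"rx": 0,"ry": 0,"rz": 0,"claw": -1},{"dx": 0,"dy": 0,"dz": 0.05,"rx": 0,"ry": 0,"rz": 0,"claw": -1},{"dx": 0,"dy": 0,"dz": 0.03,"rx": 0,"ry": 0,"rz": 0,"claw": -1},{"dx": 0,"dy": 0,"dz": 0,"rx": 0,"ry": 0,"rz": 0,"claw": -1}])

```text
t: 20.0
eef_pos: [568.6, 388.2, 99.3]
tcp_rot: [-3.135, -0.014, 0.097]
ft_force: [0.3, -0.7, 0.6]
opening: 1.0
```

```bash
python3 go.py 565.4 386.9 30
python3 - <<'E'
from h import *
c,im,D=snap('side','s5')
cv2.imwrite('pics/s5z.png',cv2.resize(im[250:420,100:340,::-1],None,fx=3.3,fy=3.3,interpolation=cv2.INTER_CUBIC))
E
```

```text
[568.6 388.2  99.3] [-3.135 -0.014  0.097] [ 0.3 -0.7  0.6] 0.9995350634628366 20.0
d [ -3.2  -1.3 -69.3] tool frac dx dy dz [-0.0054  0.0018  0.0865]
```

View pics/s5z.png

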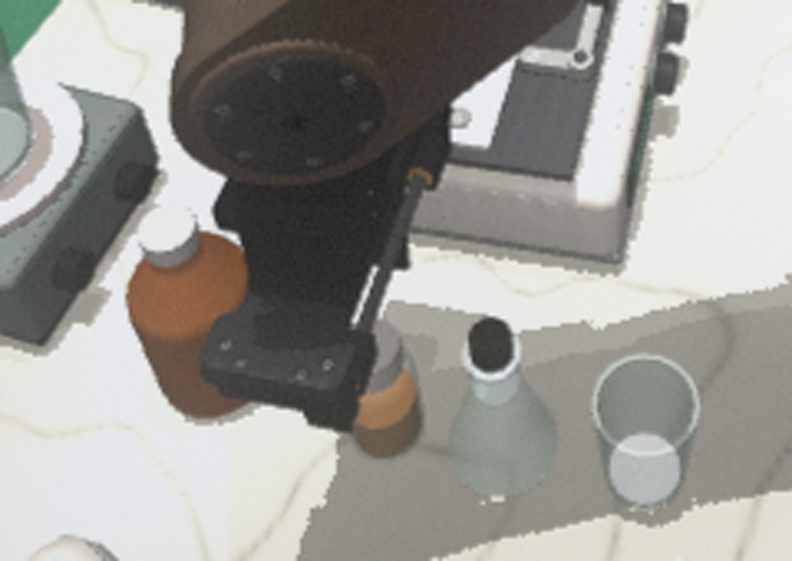

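Call:
arm_command(steps=[{"dx": -0.0041,"dy": 0.0012,"dz": 0.02,"rx": -0.004,"ry": -0.007,"rz": 0,"claw": -1},{"dx": 0,"dy": 0,"dz": 0.04,"rx": 0,"ry": 0,"rz": 0,"claw": -1},{"dx": 0,"dy": 0,"dz": 0.02,"rx": 0,"ry": 0,"rz": 0,"claw": -1},{"dx": 0,"dy": 0,"dz": 0,"rx": 0,"ry": 0,"rz": 0,"claw": -1}])

```text
t: 20.55
eef_pos: [568.1, 388.6, 39.0]
tcp_rot: [-3.138, -0.01, 0.097]
ft_force: [-0.1, -0.3, 0.5]
opening: 1.001
```

```bash
python3 go.py 565.4 386.9 30
```

```text
[568.1 388.6  39. ] [-3.138 -0.01   0.097] [-0.1 -0.3  0.5] 1.0009920840919946 20.55
d [-2.7 -1.7 -9. ] tool frac dx dy dz [-0.0037  0.0019  0.0112]
```

Call:
arm_command(steps=[{"dx": -0.0037,"dy": 0.0019,"dz": 0.0105,"rx": -0.001,"ry": -0.006,"rz": 0,"claw": -1},{"dx": 0,"dy": 0,"dz": 0,"rx": 0,"ry": 0,"rz": 0,"claw": -1}])

```text
t: 20.8
eef_pos: [565.7, 387.1, 31.5]
tcp_rot: [-3.139, -0.002, 0.097]
ft_force: [-0.4, -0.3, -0.1]
opening: 1.003
```

```bash
python3 go.py 565.4 386.9 30
```

```text
[565.7 387.1  31.5] [-3.139e+00 -2.000e-03  9.700e-02] [-0.4 -0.3 -0.1] 1.0029438482009676 20.8
d [-0.3 -0.2 -1.5] tool frac dx dy dz [-0.0004  0.0002  0.0019]
```

Well aligned; closing on the bottle.

Call:
arm_command(steps=[{"dx": 0,"dy": 0,"dz": 0.002,"rx": 0,"ry": 0,"rz": 0,"claw": 1},{"dx": 0,"dy": 0,"dz": 0,"rx": 0,"ry": 0,"rz": 0,"claw": 1},{"dx": 0,"dy": 0,"dz": 0,"rx": 0,"ry": 0,"rz": 0,"claw": 1},{"dx": 0,"dy": 0,"dz": 0,"rx": 0,"ry": 0,"rz": 0,"claw": 1},{"dx": 0,"dy": 0,"dz": 0,"rx": 0,"ry": 0,"rz": 0,"claw": 1},{"dx": 0,"dy": 0,"dz": 0,"rx": 0,"ry": 0,"rz": 0,"claw": 1},{"dx": 0,"dy": 0,"dz": 0,"rx": 0,"ry": 0,"rz": 0,"claw": 1}])

```text
t: 21.68
eef_pos: [566.4, 387.4, 31.3]
tcp_rot: [-3.138, -0.004, 0.097]
ft_force: [0.4, -0.1, -0.6]
opening: 0.477
```

Call:
arm_command(steps=[{"dx": 0,"dy": 0,"dz": -0.03,"rx": 0,"ry": 0,"rz": 0,"claw": 1},{"dx": 0,"dy": 0,"dz": -0.06,"rx": 0,"ry": 0,"rz": 0,"claw": 1},{"dx": 0,"dy": 0,"dz": -0.07,"rx": 0,"ry": 0,"rz": 0,"claw": 1},{"dx": 0,"dy": 0,"dz": -0.07,"rx": 0,"ry": 0,"rz": 0,"claw": 1},{"dx": 0,"dy": 0,"dz": -0.05,"rx": 0,"ry": 0,"rz": 0,"claw": 1},{"dx": 0,"dy": 0,"dz": 0,"rx": 0,"ry": 0,"rz": 0,"claw": 1}])

```text
t: 22.42
eef_pos: [564.9, 386.2, 260.2]
tcp_rot: [-3.139, 0.0, 0.097]
ft_force: [-0.3, 0.4, -1.5]
opening: 0.481
```

```bash
python3 go.py 611.9 191.2 260
```

```text
[564.9 386.2 260.2] [-3.139  0.     0.097] [-0.3  0.4 -1.5] 0.4809041722269419 22.425
d [  47.  -195.    -0.2] tool frac dx dy dz [ 0.0348  0.2483 -0.0003]
```

Call:
arm_command(steps=[{"dx": 0.0087,"dy": 0.05,"dz": 0,"rx": 0,"ry": 0,"rz": 0,"claw": 1},{"dx": 0.0087,"dy": 0.065,"dz": 0,"rx": 0,"ry": 0,"rz": 0,"claw": 1},{"dx": 0.0087,"dy": 0.065,"dz": 0,"rx": 0,"ry": 0,"rz": 0,"claw": 1},{"dx": 0.0087,"dy": 0.065,"dz": 0,"rx": 0,"ry": 0,"rz": 0,"claw": 1},{"dx": 0,"dy": 0,"dz": 0,"rx": 0,"ry": 0,"rz": 0,"claw": 1}])

```text
t: 23.05
eef_pos: [610.4, 188.4, 251.6]
tcp_rot: [-3.141, 0.01, 0.099]
ft_force: [0.8, 1.0, -1.4]
opening: 0.477
```

Call:
arm_command(steps=[{"dx": 0,"dy": 0,"dz": 0,"rx": 0,"ry": 0,"rz": -0.1,"claw": 1},{"dx": 0,"dy": 0,"dz": 0,"rx": 0,"ry": 0,"rz": -0.1,"claw": 1},{"dx": 0,"dy": 0,"dz": 0,"rx": 0,"ry": 0,"rz": -0.1,"claw": 1},{"dx": 0,"dy": 0,"dz": 0,"rx": 0,"ry": 0,"rz": -0.1,"claw": 1},{"dx": 0,"dy": 0,"dz": 0,"rx": 0,"ry": 0,"rz": -0.1,"claw": 1},{"dx": 0,"dy": 0,"dz": 0,"rx": 0,"ry": 0,"rz": -0.1,"claw": 1},{"dx": 0,"dy": 0,"dz": 0,"rx": 0,"ry": 0,"rz": -0.1,"claw": 1},{"dx": 0,"dy": 0,"dz": 0,"rx": 0,"ry": 0,"rz": -0.1,"claw": 1},{"dx": 0,"dy": 0,"dz": 0,"rx": 0,"ry": 0,"rz": -0.1,"claw": 1},{"dx": 0,"dy": 0,"dz": 0,"rx": 0,"ry": 0,"rz": -0.1,"claw": 1}])

```text
t: 24.3
eef_pos: [603.9, 195.1, 236.6]
tcp_rot: [-3.11, -0.002, 1.726]
ft_force: [0.8, -0.2, -0.2]
opening: 0.48
```

```bash
python3 go.py 611.9 191.2 200
```

```text
[603.9 195.1 236.6] [-3.110e+00 -2.000e-03  1.726e+00] [ 0.8 -0.2 -0.2] 0.4800475144936325 24.3
d [  8.   -3.9 -36.6] tool frac dx dy dz [-0.0065  0.0106  0.0455]
```

Call:
arm_command(steps=[{"dx": -0.0047,"dy": 0.0094,"dz": 0,"rx": -0.02,"ry": 0,"rz": 0.029,"claw": 1},{"dx": 0,"dy": 0,"dz": 0.03,"rx": 0,"ry": 0,"rz": 0,"claw": 1},{"dx": 0,"dy": 0,"dz": 0.03,"rx": 0,"ry": 0,"rz": 0,"claw": 1},{"dx": 0,"dy": 0,"dz": 0,"rx": 0,"ry": 0,"rz": 0,"claw": 1}])

```text
t: 24.8
eef_pos: [611.8, 194.3, 184.2]
tcp_rot: [3.141, -0.002, 1.661]
ft_force: [-0.2, 0.4, -1.1]
opening: 0.477
```

```bash
python3 go.py 611.8 192.2 136.5;python3 - <<'E'
from h import *
c,im,D=snap('wrist','w9');c,im2,D=snap('side','s6')
cv2.imwrite('pics/w9z.png',cv2.resize(im[0:300,:,::-1],(800,429),interpolation=cv2.INTER_CUBIC))
cv2.imwrite('pics/s6z.png',cv2.resize(im2[150:330,160:380,::-1],None,fx=3.3,fy=3.3,interpolation=cv2.INTER_CUBIC))
E
```

```text
[611.8 194.3 184.2] [ 3.141e+00 -2.000e-03  1.661e+00] [-0.2  0.4 -1.1] 0.47696422378309716 24.8
d [  0.   -2.1 -47.7] tool frac dx dy dz [-0.0027 -0.0003  0.0596]
```

View pics/w9z.png

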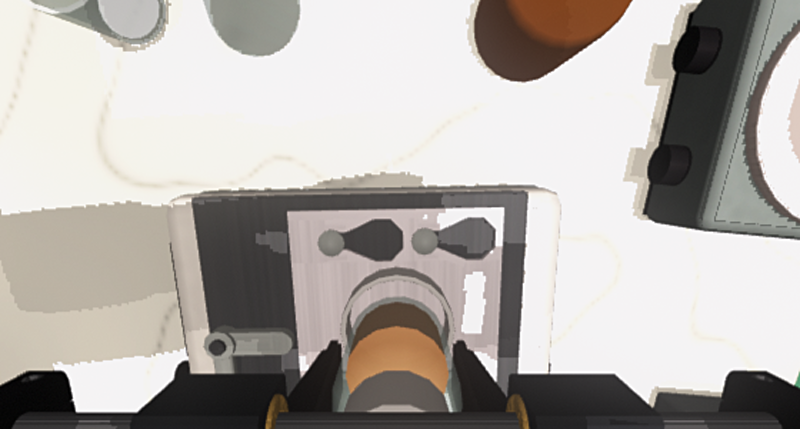

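View pics/s6z.png

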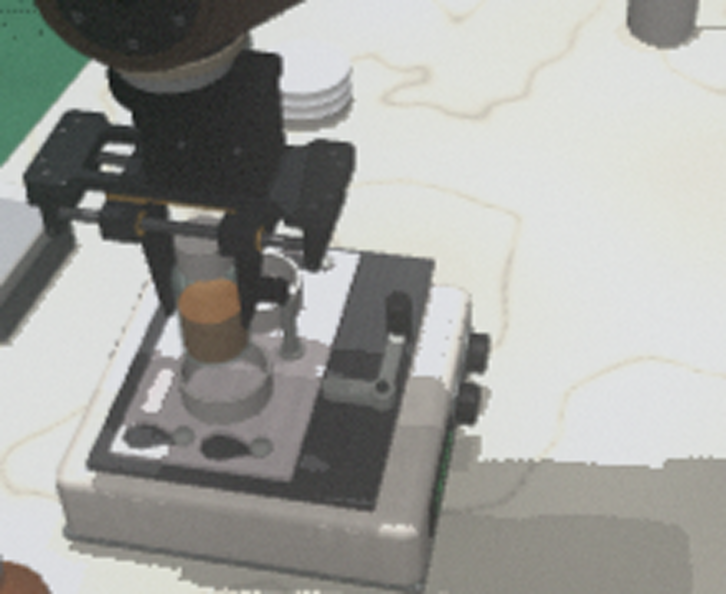

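Call:
arm_command(steps=[{"dx": -0.0027,"dy": 0,"dz": 0.015,"rx": 0,"ry": 0,"rz": -0.008,"claw": 1},{"dx": 0,"dy": 0,"dz": 0.01,"rx": 0,"ry": 0,"rz": 0,"claw": 1},{"dx": 0,"dy": 0,"dz": 0,"rx": 0,"ry": 0,"rz": 0,"claw": 1}])

```text
t: 25.28
eef_pos: [613.6, 192.3, 166.7]
tcp_rot: [3.134, -0.002, 1.674]
ft_force: [0.1, -0.5, -1.9]
opening: 0.478
```

```bash
python3 go.py 611.8 192.2 136.5
```

```text
[613.6 192.3 166.7] [ 3.134e+00 -2.000e-03  1.674e+00] [ 0.1 -0.5 -1.9] 0.4776068597264264 25.275
d [ -1.8  -0.1 -30.2] tool frac dx dy dz [-0.     -0.0026  0.0377]
```

Call:
arm_command(steps=[{"dx": 0,"dy": -0.0026,"dz": 0.008,"rx": 0.003,"ry": 0,"rz": 0,"claw": 1},{"dx": 0,"dy": 0,"dz": 0.01,"rx": 0,"ry": 0,"rz": 0,"claw": 1},{"dx": 0,"dy": 0,"dz": 0.008,"rx": 0,"ry": 0,"rz": 0,"claw": 1},{"dx": 0,"dy": 0,"dz": 0,"rx": 0,"ry": 0,"rz": 0,"claw": 1}])

```text
t: 25.78
eef_pos: [611.5, 192.2, 144.5]
tcp_rot: [3.139, -0.002, 1.673]
ft_force: [-0.8, 0.2, -2.1]
opening: 0.476
```

```bash
python3 go.py 611.8 192.2 136.5
```

```text
[611.5 192.2 144.5] [ 3.139e+00 -2.000e-03  1.673e+00] [-0.8  0.2 -2.1] 0.47623585674157365 25.775
d [ 0.3  0.  -8. ] tool frac dx dy dz [-0.      0.0003  0.01  ]
```

Call:
arm_command(steps=[{"dx": 0,"dy": 0,"dz": 0.006,"rx": 0,"ry": 0,"rz": 0,"claw": 1},{"dx": 0,"dy": 0,"dz": 0.0035,"rx": 0,"ry": 0,"rz": 0,"claw": 1},{"dx": 0,"dy": 0,"dz": 0,"rx": 0,"ry": 0,"rz": 0,"claw": 1}])

```text
t: 26.15
eef_pos: [611.7, 192.3, 136.6]
tcp_rot: [3.139, -0.002, 1.673]
ft_force: [-0.6, -0.5, -1.1]
opening: 0.48
```

Call:
arm_command(steps=[{"dx": 0,"dy": 0,"dz": 0.001,"rx": 0,"ry": 0,"rz": 0,"claw": 1},{"dx": 0,"dy": 0,"dz": 0,"rx": 0,"ry": 0,"rz": 0,"claw": -1},{"dx": 0,"dy": 0,"dz": 0,"rx": 0,"ry": 0,"rz": 0,"claw": -1},{"dx": 0,"dy": 0,"dz": 0,"rx": 0,"ry": 0,"rz": 0,"claw": -1},{"dx": 0,"dy": 0,"dz": 0,"rx": 0,"ry": 0,"rz": 0,"claw": -1},{"dx": 0,"dy": 0,"dz": 0,"rx": 0,"ry": 0,"rz": 0,"claw": -1}])

```text
t: 26.9
eef_pos: [612.2, 192.3, 136.8]
tcp_rot: [3.137, -0.003, 1.673]
ft_force: [0.5, -0.2, 0.4]
opening: 0.946
```

Released; lifting straight up, then away and looking.

Call:
arm_command(steps=[{"dx": 0,"dy": 0,"dz": -0.02,"rx": 0,"ry": 0,"rz": 0,"claw": -1},{"dx": 0,"dy": 0,"dz": -0.05,"rx": 0,"ry": 0,"rz": 0,"claw": -1},{"dx": 0,"dy": 0,"dz": -0.06,"rx": 0,"ry": 0,"rz": 0,"claw": -1},{"dx": 0,"dy": 0,"dz": -0.06,"rx": 0,"ry": 0,"rz": 0,"claw": -1},{"dx": -0.07,"dy": 0,"dz": 0,"rx": 0,"ry": 0,"rz": 0,"claw": -1},{"dx": -0.07,"dy": 0,"dz": 0,"rx": 0,"ry": 0,"rz": 0,"claw": -1},{"dx": -0.03,"dy": 0,"dz": 0,"rx": 0,"ry": 0,"rz": 0,"claw": -1},{"dx": 0,"dy": 0,"dz": 0,"rx": 0,"ry": 0,"rz": 0,"claw": -1}])

```text
t: 27.9
eef_pos: [625.7, 53.5, 302.7]
tcp_rot: [3.13, -0.002, 1.675]
ft_force: [0.1, -0.1, -0.6]
opening: 0.998
```

```bash
python3 dk.py; python3 - <<'E'
from h import *
yaw=.10865;H=np.array([616.5,148.8]);X=np.array([np.cos(yaw),np.sin(yaw)]);Y=np.array([-X[1],X[0]]);M=np.stack([X,Y],1)
c,im,D=snap('wrist','w10');cs,im2,Ds=snap('side','s7')
cv2.imwrite('pics/w10z.png',cv2.resize(im[0:300,:,::-1],(800,429),interpolation=cv2.INTER_CUBIC))
cv2.imwrite('pics/s7z.png',cv2.resize(im2[150:420,130:370,::-1],None,fx=2.2,fy=2.2,interpolation=cv2.INTER_CUBIC))
v,u=np.mgrid[0:420,0:560]
P=dep(c,u,v,D);h=P[...,2];q=(P[...,:2]-H)@M
for lab,lo,hi in(('ring',123,133),('cap',190,208),('bar',162,176),('knob',132,142)):
  m=(h>lo)&(h<hi)&(abs(q[...,0]+40)<130)&(abs(q[...,1])<115);m[300:]=0
  n,l,st,ce=cv2.connectedComponentsWithStats(m.astype(np.uint8))
  for k in range(1,n):
    if st[k,4]>60: a=q[l==k];print(lab,st[k],'circ',cv2.minEnclosingCircle(a.astype(np.float32)),np.percentile(h[l==k],[5,50,95]).round(1))
E
```

```text
deck [ -1.2 -95.7] z 302.7 [ 3.130e+00 -2.000e-03  1.675e+00] [ 0.1 -0.1 -0.6] t 27.9
ring [247  42  60  53 393] circ ((-0.3336610794067383, 42.57661437988281), 30.899383544921875) [125.9 128.  129.4]
ring [249 116  57  58 509] circ ((-0.09612108021974564, -41.276432037353516), 30.814361572265625) [125.5 128.  129.3]
cap [ 256   18   43   50 1700] circ ((-0.3052363395690918, 44.0863037109375), 17.4010066986084) [198.5 200.2 201.4]
bar [252  34  51  46 635] circ ((-0.41864705085754395, 44.37629699707031), 22.986074447631836) [166.3 170.6 174.8]
bar [ 239   95   77   16 1202] circ ((-0.12784333527088165, -0.023119397461414337), 35.7243537902832) [166.9 169.7 171.2]
knob [170 127  18  18 238] circ ((-103.89605712890625, -30.02415657043457), 8.836160659790039) [134.6 136.9 138.2]
```

View pics/w10z.png

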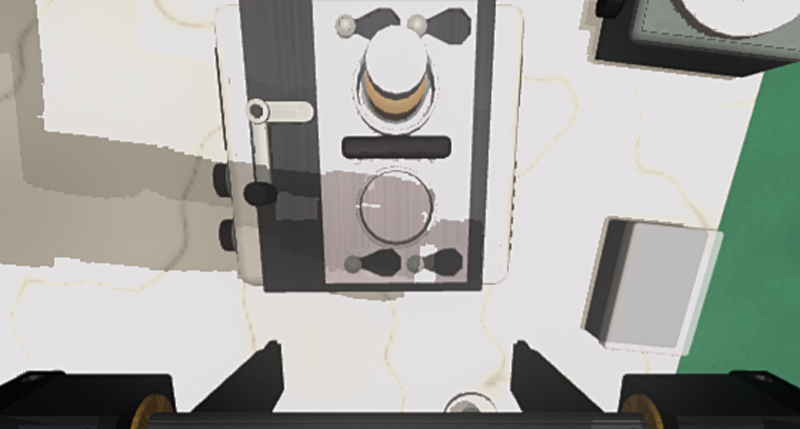

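View pics/s7z.png

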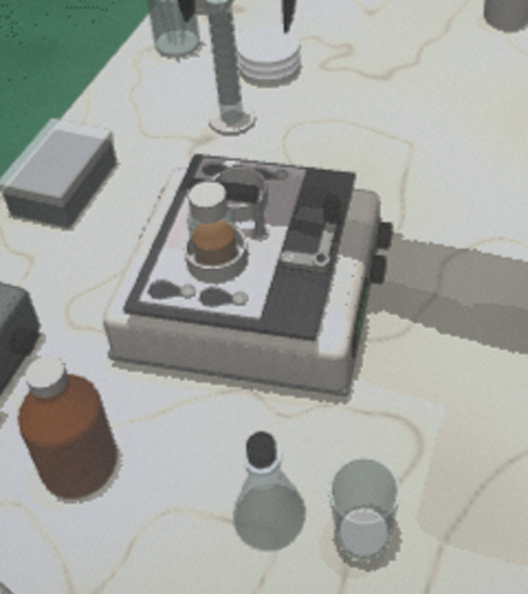

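```bash
python3 -c "
from cell import env
print(env.job_done()); s=env.state(); print(s['t'],s['ft_force'])"
```

```text
the job is handed in; nothing more can be done
None
the job is handed in; nothing more can be done
```

I finished the shaker job and handed it in at about 28 s of the 69 s allowed. No verdict is reported.

What I did, in order:
1. **Rack on the deck:** I lifted the rack by its bar and lowered it over the studs, checking its alignment with the wrist camera just before. It lay flat at x = −28 mm, y = +0.3 mm in the deck frame when let go.
2. **Pushed home:** I pushed on the front post until the force rose from about 2 N to 21 N, which marked the stop.
3. **Lever:** I swung the knob round to its end stop, where the force reached about 16 N.
4. **Bottle:** I picked up the small bottle, turned the gripper a quarter turn, and set the bottle down in the left cup.

What the last pictures showed (deck frame, mm):

| Check | Measured | Wanted |
|---|---|---|
| Rack x | −0.1 to −0.3 | within 3–4 mm of 0 |
| Rack y | 0.0 by the bar, +0.6 by the cups | within 4 mm of 0 |
| Cup tops above bench | 128 | 128 when flat |
| Lever knob | (−103.9, −30.0) | (−104, −30), fully locked |
| Bottle cap from cup axis | 1.5 mm | under 7 mm |
| Bottle top above bench | 200 | 200 when standing on the cup floor |

- **Other glassware:** the flask, beaker and reagent bottle looked untouched in the side picture. I judged this by eye and did not measure it, and I did not look at the other pieces again specifically.
- **Disagreements:** one early stud sighting from the side camera missed by about 5 mm, so I used the wrist camera for the stud positions. Otherwise the views agreed to about 2 mm.

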